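Fit the probe pins to the amplifier and set its level

TASK

Get the amplifier ready for a measurement: first turn its level lever fully home to the orange mark, then take the orange cover plate off the terminals and lay it flat in the middle of the rubber mat. With the lever still home, push every probe pin that is in the wooden stand fully down into the terminal of its own colour, and only then turn the lever until its pointer is on the green set mark. Leave everything else on the bench where it is.

Things in the scene. Friction and masses are not known exactly. Their poses are not given: they have to be found in the camera images.
- amp: The amplifier: a grey bench box with a blue front, lying flat and fixed, 180 (its x) x 380 (its y) x 70 mm high; origin at the centre of its underside, x away from the robot, y to the left. On its flat top, 70 mm up: a row of four terminals along its y at x = -20, y = 130 (red), 85 (black), 40 (yellow), -5 mm (blue), and the lever, its axis at x = 0, y = -112 mm.
- lever (a joint): Angle of the level lever in rad, 0 to 2.4. 0 is fully home, against its stop, pointing to the amplifier's front (its -x) at the small orange home mark; growing values turn it anticlockwise seen from above, over the amplifier's right side towards its rear. It stays where it is left: friction about 0.05 N m (1 N at the grip). Standing on the amplifier's top, it turns about an upright axis.
- lever_axis (a point): The point on the amplifier's top where the lever's upright axis passes.
- lever_grip (a point): The lever's orange upright grip post: 16 mm diameter, 50 mm from the axis; it stands from 10 to 52 mm above the amplifier's top. This point is on its axis, 40 mm above the amplifier's top. It can be pinched from above in any direction.
- lever_pointer (a point): The white pointer at the lever's outer end, 64 mm from the lever's axis.
- set_mark (a point): The green set mark, a 20 x 6 mm bar on the amplifier's top, 64 mm from the lever's axis, at another angle (0.8 to 2.1 rad) each time. It cannot be moved. The lever is at the set level when its pointer lies over this mark.
- cover: The loose orange cover plate, 66 (its x) x 185 (its y) x 6 mm, 0.11 to 0.23 kg, lying over the terminals on the amplifier's top; origin at the centre of its underside. On it a black upright handle bar, 14 mm thick (x), 60 mm long (y), centred, from 6 to 38 mm above the origin: pinch it across x.
- mat: The dark rubber mat, 250 (its x) x 130 (its y) x 3 mm, fixed on the bench to the left or the right of the amplifier; origin at the centre of its underside. The cover fits on it whole with its y along the mat's x.
- stand: The wooden pin stand, 200 (its x) x 56 x 42 mm high, fixed, on the other side of the amplifier from the mat; origin at the centre of its underside. Four holes in a row along x, at -67.5, -22.5, 22.5 and 67.5 mm, hold the pins upright, in any order, some holes empty.
- pin_red: The red probe pin, standing in the stand; absent at some starts. 80 mm tall: a brass shaft 6 mm in diameter and 30 mm long with a tapered foot, a collar 18 mm in diameter (30 to 34 mm), above it a round red handle 14 mm in diameter up to 80 mm. 30 g. Origin at the foot's tip, z up along the pin. In the stand its collar rests on the stand's top.
- pin_black: The black probe pin, standing in the stand; absent at some starts. 80 mm tall: a brass shaft 6 mm in diameter and 30 mm long with a tapered foot, a collar 18 mm in diameter (30 to 34 mm), above it a round black handle 14 mm in diameter up to 80 mm. 30 g. Origin at the foot's tip, z up along the pin. In the stand its collar rests on the stand's top.
- pin_yellow: The yellow probe pin, standing in the stand; absent at some starts. 80 mm tall: a brass shaft 6 mm in diameter and 30 mm long with a tapered foot, a collar 18 mm in diameter (30 to 34 mm), above it a round yellow handle 14 mm in diameter up to 80 mm. 30 g. Origin at the foot's tip, z up along the pin. In the stand its collar rests on the stand's top.
- pin_blue: The blue probe pin, standing in the stand; absent at some starts. 80 mm tall: a brass shaft 6 mm in diameter and 30 mm long with a tapered foot, a collar 18 mm in diameter (30 to 34 mm), above it a round blue handle 14 mm in diameter up to 80 mm. 30 g. Origin at the foot's tip, z up along the pin. In the stand its collar rests on the stand's top.
- term_red (a point): Mouth of the terminal with the red square frame, at the centre of the hole, on the amplifier's flat top. Hole 7.2 mm wide, 36 mm deep, with a 2 mm chamfer, straight down; the pin is home when its collar lies on the top, its foot 30 mm below this point. Under the cover at the start.
- term_black (a point): Mouth of the terminal with the black square frame, at the centre of the hole, on the amplifier's flat top. Hole 7.2 mm wide, 36 mm deep, with a 2 mm chamfer, straight down; the pin is home when its collar lies on the top, its foot 30 mm below this point. Under the cover at the start.
- term_yellow (a point): Mouth of the terminal with the yellow square frame, at the centre of the hole, on the amplifier's flat top. Hole 7.2 mm wide, 36 mm deep, with a 2 mm chamfer, straight down; the pin is home when its collar lies on the top, its foot 30 mm below this point. Under the cover at the start.
- term_blue (a point): Mouth of the terminal with the blue square frame, at the centre of the hole, on the amplifier's flat top. Hole 7.2 mm wide, 36 mm deep, with a 2 mm chamfer, straight down; the pin is home when its collar lies on the top, its foot 30 mm below this point. Under the cover at the start.
- vial_a: A small capped clear glass vial, 26 mm in diameter, 55 mm tall, loose on the bench; not part of the job. Origin: centre of its underside.
- vial_b: A small capped amber vial, 26 mm in diameter, 55 mm tall, loose on the bench; not part of the job. Origin: centre of its underside.
- jar: A glass jar, 52 mm in diameter, 80 mm tall, loose on the bench; not part of the job. Origin: centre of its underside.
- beaker: A clear plastic beaker, 60 mm in diameter, 70 mm tall, loose on the bench; not part of the job. Origin: centre of its underside.
- screwdriver: A screwdriver, 170 mm long, lying between the robot and the amplifier, loose on the bench; not part of the job. Origin: centre of its underside as it lies, x along it.
- tipbox: A blue open box, 80 x 60 x 35 mm, between the robot and the amplifier, loose on the bench; not part of the job. Origin: centre of its underside.
Not all that is in view belongs to the job. What is shaped like the cover but turquoise is not meant.

How it is judged:
By the outcome, as a careful person would: the job done as asked, in the order asked, and still so for the second after the job is handed in, with the robot touching nothing.
Of pin_red, pin_black, pin_yellow, pin_blue only 2 to 4 are there at a start; the rules pass over those that are not, and their reading is None.
At some moment in a run one of cover may be knocked a few centimetres aside while the robot is not near it.
Once in a run the grip may slacken for a moment while it holds something.
It also fails if it takes over 210 s, if anything falls off the work surface, if the arm or the gripper's body presses on something with over 40 N, if the wrist force passes 120 N, or if a joint passes its speed limit or range.

ROBOT

A 6-joint arm with a two-finger parallel gripper is mounted at the origin on the work surface. World frame = base frame: x ahead of the robot, y to its left, z up, the work surface at z = 0. Lengths are in m, angles in degrees, forces in N, time in s.
With the tool pointing down it reaches from about 0.3 to 0.75 m from the base axis. Payload 8.5 kg.
Tool frame: the origin (TCP) lies midway between the tips of the shut fingers; the grasp point (between the pads) lies 19 mm behind it; z points along the fingers, y is the line along which they close (so a half turn about z gives the same grasp; the last joint's range is limited). The gripper opens to 85 mm and grips with 20 to 120 N. Pads are 22 mm wide; open, the fingers measure 114 mm over their backs; the gripper's body (76 mm by 85 mm) begins 54 mm behind the grasp point. The pads swing forward as they close: fully open they stand 13 mm farther back than shut.
Start: joints at [-84.185, 21.807, 74.336, -0, 83.858, -12.336], TCP at [0.171, -0.523, 0.231] pointing down, gripper open.
Joint ranges: [-178.18, 178.18], [-50.72, 133.34], [12.68, 142.11], [-81.47, 261.47], [9.98, 163.14], [-165.26, 165.26]. Speed limits (degrees/s): [136.94, 136.94, 180, 180, 180, 180].

INTERFACE

Orientations are given as a 3x3 rotation matrix whose columns are the frame's x, y, z axes.
In Python, from rig import observe, optics, order, spotter gives the robot as it stands.
- The arm moves only by the tool move_arm, never from a script. Its argument "series" is text: rows parted by semicolons, each of 5 numbers parted by spaces: the shift along the tool's x, y, z in cm, then the turn about the tool's z in degrees, then the opening, from -1 (shut) to 1 (fully open). A call has 1 to 8 rows; each row is the pose to reach, as a shift and turn from the pose commanded when the call began, along the tool's axes at that moment; what a row does not reach only later rows make up. A row lasts 1/8 s, in which the tool goes at most 62.5 mm and 10.7 degrees, less where a joint would pass 70% of its speed; a pose out of reach is approached as far as the arm can. A call with a gripper value outside its range is refused whole. The fingers move at their own pace and stop on an object; "force" is the grip in N (left out, the last holds). Time passes only in rows, so rows that repeat a pose let the fingers close. It gives the time, the measured TCP pose, the force, the opening and the grip force at its end, in the units of the state.
- observe(): the state, without advancing time (a new reading comes with each control period).
- optics.get_image(name): name is "side" or "top" or "wrist"; returns a dict with "pixels" (384x512x3 uint8, blue, green, red), "camera_matrix" (3x3 intrinsics, pixels), "dist" ([k1, k2, p1, p2, k3] as OpenCV has them; the pictures are not rectified), "rvec" (rotation vector, rad) and "tvec" (3), from world to camera coordinates, as OpenCV has them. Camera axes: x right, y down, z forward; pixel columns grow to the right and rows downward; lengths in m; the calibration is good to about 2 mm. A picture is of the moment at which its call begins. There is no depth.
- order.close_job(): hands the job in; it is judged then, once.
Trained networks look in the newest picture that a camera, given by its name, has taken for a name from the list of things; names that differ only in an ending like _2 or _b are one class to them, and where a whole thing is asked for, a point or a joint stands for the part that bears it (a point fixed in the world has none). Each returns a list of dicts, best first, with "score" (0 to 1); they miss things now and then, are a little off and sometimes report something else, mostly with a low value. They report only what shows in the picture. A call takes as long as a camera call. They do not tell look-alikes from the thing itself.
- spotter.find_in(thing, camera): "point" ([x, y, z] in m, in world coordinates, good to about 4 mm: the middle of the surface that is visible of it).
- spotter.cut_out(thing, camera): "pixels" (384x512 bool, what is visible of it).
- spotter.mark_of(thing, camera): "point" ([x, y, z] in m, in world coordinates, good to about 4 mm: a listed point, or the origin of a listed thing).
The state is a dict: "time_s": time; "q": joint angles; "qvel": joint speeds; "joint_efforts": joint torques, N m; "position": TCP position; "tool_rot": TCP orientation; "ft_force": force on the tool from outside, world axes, zero at the start; "wrist_torque": the same for the moment, N m; "grip_width": finger opening in m; "gripper_force": force on a finger pad.
Only numpy, scipy, OpenCV 4.12 (cv2) and the standard library are available. Lean on these libraries where they do the work, as an engineer would, in place of code of your own. Each camera call takes 0.05 s, during which the arm holds its last target. There are 200 camera calls.

## Working session

There is one attempt and no reset: what is moved stays moved. The work goes in short steps, Python scripts to look and compute and a tool call to move; the robot and the scene stay as the last step left them, time stands still between calls to the robot, and variables do not carry over. Pictures are saved under pics/ and viewed, at most 14 in all, crops included, and the job is handed in when it is done.

Besides the shell and the picture viewer there is one more tool, called as a command line: name --argument value ..., lists and objects as JSON in quotes. move_arm: Moves the arm, as the interface text tells. Its arguments: {"type":"object","properties":{"series":{"type":"string"},"force":{"type":"number"}},"required":["series"]}

```bash
mkdir -p pics; ls; cat > h.py <<'E'
import numpy as np, cv2
from rig import observe, optics, order, spotter
def img(n,save=None):
    d=optics.get_image(n)
    if save: cv2.imwrite('pics/'+save,d['pixels'])
    return d
def proj(d,P):
    return cv2.projectPoints(np.float64(P).reshape(-1,1,3),d['rvec'],d['tvec'],d['camera_matrix'],np.float64(d['dist']))[0].reshape(-1,2)
def ray(d,uv):
    R=cv2.Rodrigues(np.float64(d['rvec']))[0]; t=np.float64(d['tvec']).ravel()
    n=cv2.undistortPoints(np.float64(uv).reshape(-1,1,2),d['camera_matrix'],np.float64(d['dist'])).reshape(-1,2)
    r=np.c_[n,np.ones(len(n))]@R
    return -R.T@t, r/np.linalg.norm(r,axis=1)[:,None]
def atz(d,uv,z):
    c,r=ray(d,uv); return c+r*((z-c[2])/r[:,2])[:,None]
def tri(obs):
    A=np.zeros((3,3));b=np.zeros(3)
    for d,uv in obs:
        c,r=ray(d,[uv]);M=np.eye(3)-np.outer(r[0],r[0]);A+=M;b+=M@c
    return np.linalg.solve(A,b)
def rel(target,yaw=None):
    """shift in tool axes, cm, from the measured pose"""
    s=observe();R=np.array(s['tool_rot']);return np.round(R.T@(np.array(target)-s['position'])*100,2)
E
python3 - <<'E'
from h import *
np.set_printoptions(precision=4,suppress=True)
for n in ('top','side'):
    d=img(n,n+'0.png'); print(n,ray(d,[[256,192]]))
    for t in 'amp lever_axis lever_grip lever_pointer set_mark cover mat stand pin_red pin_black pin_yellow pin_blue'.split():
        r=spotter.mark_of(t,n); print(t,[(np.round(x['point'],4).tolist(),round(x['score'],2)) for x in r[:3]])
s=observe();print(s['position'],s['tool_rot'],s['time_s'])
E
```

```text
pics
top (array([0.4415, 0.0114, 1.5447]), array([[ 0.0783, -0.0134, -0.9968]]))
amp [([0.5621, -0.0049, -0.0022], 0.83)]
lever_axis [([0.5658, -0.1245, 0.0727], 0.97), ([0.7299, 0.2829, 0.0031], 0.47)]
lever_grip [([0.53, -0.154, 0.1086], 0.45), ([0.3628, 0.0642, -0.0024], 0.3)]
lever_pointer [([0.3887, -0.1411, 0.0036], 0.71), ([0.5017, -0.3311, 0.0015], 0.51), ([0.517, -0.1677, 0.0814], 0.4)]
set_mark [([0.5647, -0.1239, 0.0737], 0.61)]
cover [([0.7959, 0.0662, -0.0042], 0.6), ([0.5433, 0.0601, 0.0705], 0.59)]
mat [([0.5029, -0.3304, 0.0007], 0.57)]
stand [([0.5098, 0.3333, -0.0003], 0.82)]
pin_red [([0.5348, 0.3359, 0.0105], 0.57)]
pin_black [([0.4448, 0.3214, 0.0103], 0.45)]
pin_yellow [([0.5437, 0.0587, 0.071], 0.31)]
pin_blue [([0.5802, 0.3361, 0.0136], 0.42)]
side (array([0.0562, 1.1244, 0.9747]), array([[ 0.3255, -0.743 , -0.5848]]))
amp [([0.5625, -0.0048, -0.0006], 0.78), ([0.7312, 0.2823, 0.0033], 0.4)]
lever_axis [([0.5632, -0.1205, 0.0719], 0.7), ([0.4998, -0.4994, 0.0027], 0.41)]
lever_grip [([0.5263, -0.1589, 0.1124], 0.7), ([0.5415, 0.0768, 0.0715], 0.65)]
lever_pointer [([0.5211, -0.1627, 0.0754], 0.64)]
set_mark []
cover [([0.7918, 0.0707, -0.0024], 0.78), ([0.5404, 0.0537, 0.073], 0.69)]
mat []
stand [([0.5138, 0.3315, -0.0001], 0.6)]
pin_red [([0.5325, 0.3342, 0.0159], 0.57)]
pin_black [([0.444, 0.3277, 0.0115], 0.62), ([0.5414, 0.0322, 0.0723], 0.47)]
pin_yellow []
pin_blue [([0.5832, 0.3366, 0.0159], 0.42)]
[ 0.1713 -0.5226  0.2313] [[ 0.9502  0.3115 -0.    ]
 [ 0.3115 -0.9502  0.    ]
 [-0.     -0.     -1.    ]] 1.3
```

View pics/top0.png

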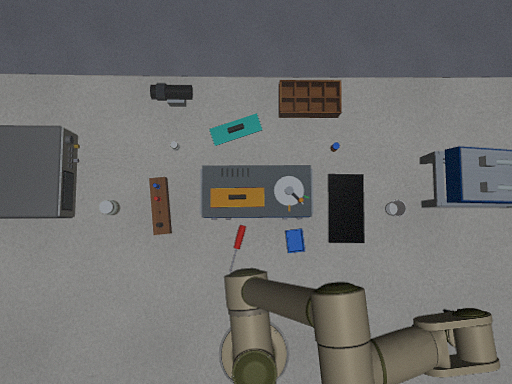

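View pics/side0.png

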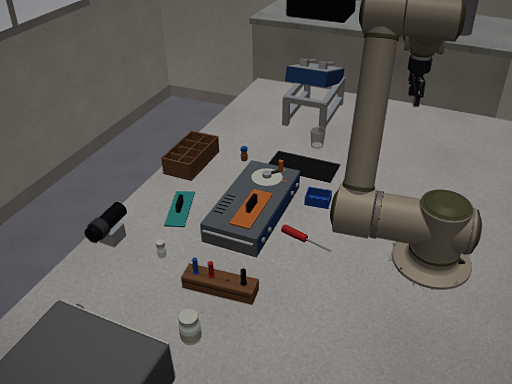

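The top picture shows the amplifier at (256,192), with the orange cover at (237,197). The lever disc is at (290,191), its grip at about (300,199), and the mat at (346,208). The stand is at (160,206) and holds blue (157,186), red (158,198) and black (160,225).

Things that could be mistaken:
- **Cover:** the turquoise plate at (236,128) has the same shape; the orange one on the amplifier is the right one.
- **Grip:** the orange home mark at (290,208) is also orange.
- **Blue pin:** the blue vial cap at (335,146) and the tipbox at (295,240) are also blue.

Next I'll move in for a close wrist view.

move_arm --series "6 -3 -3 9 1;12 -6 -6 18.15 1;18 -9 -9 18.15 1;24 -12 -12 18.15 1;29 -15 -15 18.15 1;34 -18 -17 18.15 1;38 -21 -17 18.15 1;38 -21 -17 18.15 1"

```text
time_s: 2.3
position: [0.4683, -0.2023, 0.4021]
tool_rot: [[1.0, 0.003, 0.001], [0.003, -1.0, -0.001], [0.001, 0.001, -1.0]]
ft_force: [-0.0, 0.2, 0.2]
grip_width: 0.0855
gripper_force: 0.0
```

```bash
python3 - <<'E'
from h import *
np.set_printoptions(precision=4,suppress=True)
s=observe();print(s['position'],s['tool_rot'],s['time_s'])
d=img('wrist','w1.png');print(ray(d,[[256,192]]),d['camera_matrix'][0][0])
for t in 'lever_axis lever_grip lever_pointer set_mark cover mat'.split():
    r=spotter.mark_of(t,'wrist'); print(t,[(np.round(x['point'],4).tolist(),round(x['score'],2)) for x in r[:3]])
E
```

```text
[ 0.4683 -0.2023  0.4021] [[ 1.      0.0026  0.0012]
 [ 0.0026 -1.     -0.0005]
 [ 0.0012  0.0005 -1.    ]] 2.3
(array([ 0.5479, -0.2015,  0.5447]), array([[-0.3183,  0.0031, -0.948 ]])) 344.1242570404511
lever_axis [([0.5601, -0.1184, 0.0685], 0.8)]
lever_grip [([0.5249, -0.1518, 0.1066], 0.71)]
lever_pointer [([0.5172, -0.1661, 0.0829], 0.84)]
set_mark [([0.5436, -0.1795, 0.0714], 0.6)]
cover [([0.5388, 0.0599, 0.0679], 0.84), ([0.543, -0.1802, 0.0707], 0.71)]
mat [([0.5031, -0.3309, 0.0002], 0.8)]
```

View pics/w1.png

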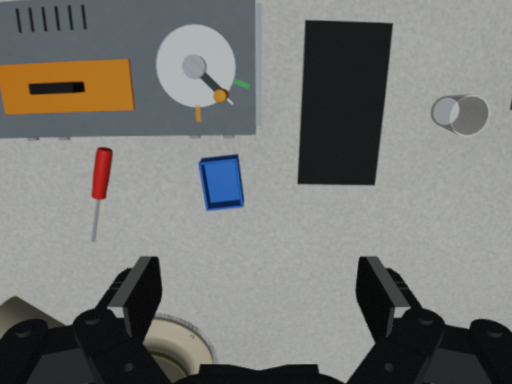

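The wrist picture shows the lever hub at (195,66), grip at (221,96), pointer at (230,101), home mark at (198,114) and green mark at (242,84). The orange cover with its black handle is at (57,88), and the mat corners run from (307,21) to (376,184). I'll measure these precisely, using segmentation with the side and top views.

```bash
cat >> h.py <<'E'
def seg(d,hlo,hhi,smin,vmin,roi):
    """largest blob of a hue inside roi x0,y0,x1,y1: centroid, minAreaRect, area"""
    h=cv2.cvtColor(d['pixels'],cv2.COLOR_BGR2HSV);m=cv2.inRange(h,(hlo,smin,vmin),(hhi,255,255))
    k=np.zeros_like(m);x0,y0,x1,y1=roi;k[y0:y1,x0:x1]=255;m&=k
    n,l,st,c=cv2.connectedComponentsWithStats(m)
    out=[]
    for i in np.argsort(-st[1:,4])[:3]+1 if n>1 else []:
        cs=cv2.findContours((l==i).astype(np.uint8),0,1)[0][0]
        out.append((c[i],cv2.minAreaRect(cs),st[i,4]))
    return out
E
python3 - <<'E'
from h import *
np.set_printoptions(precision=4,suppress=True)
d=img('wrist')
o=seg(d,5,25,120,90,(150,20,262,130))
for c,r,a in o: print('orange',c,a,atz(d,[c],.07),atz(d,[c],.122))
g=seg(d,45,85,100,60,(200,40,262,130))
for c,r,a in g[:1]: print('green',c,a,atz(d,[c],.07))
c=seg(d,5,25,120,90,(0,40,145,130))[0]
b=cv2.boxPoints(c[1]);P=atz(d,b,.076);print('cover',P,P.mean(0),[np.linalg.norm(P[i]-P[i-1]) for i in range(4)])
h=cv2.cvtColor(d['pixels'],cv2.COLOR_BGR2HSV)
m=(h[:,:,2]<50).astype(np.uint8);m[:,:280]=0;m[200:]=0;m[:,410:]=0
cs=max(cv2.findContours(m,0,1)[0],key=cv2.contourArea);q=cv2.approxPolyDP(cs,5,True)[:,0];P=atz(d,q,.003);print('mat',q.tolist(),P,P.mean(0))
print('amp corners',atz(d,[[256,135],[0,138],[260,1]],.07))
print('hub',atz(d,[[195,66]],.08))
t=img('top');sd=img('side')
# grip top in both
for n,v,roi in (('top',t,(275,170,315,212)),('side',sd,(270,155,295,180))):
    for c,r,a in seg(v,5,25,120,60,roi): print(n,c,a)
cv2.imwrite('pics/c.png',np.hstack([cv2.resize(t['pixels'][160:225,195:315],(480,260),interpolation=2),]))
for n in('top','side'):
  for p in('pin_red','pin_black','pin_blue','pin_yellow'):
    r=spotter.cut_out(p,n)
    for x in r[:2]:
      ys,xs=np.nonzero(x['pixels']);print(n,p,round(x['score'],2),xs.mean().round(1),ys.mean().round(1),xs.min(),xs.max(),ys.min(),ys.max())
E
```

```text
orange [218.068   93.7959] 147 [[ 0.5247 -0.1526  0.07  ]] [[ 0.5271 -0.1584  0.122 ]]
orange [195.8696 112.5217] 69 [[ 0.5003 -0.1216  0.07  ]] [[ 0.5053 -0.1308  0.122 ]]
green [239.3582  82.0448] 67 [[ 0.5397 -0.1812  0.07  ]]
cover [[ 0.5718  0.1406  0.076 ]
 [ 0.5719 -0.04    0.076 ]
 [ 0.5065 -0.0358  0.076 ]
 [ 0.5039  0.1521  0.076 ]] [0.5385 0.0542 0.076 ] [np.float64(0.06882264603625582), np.float64(0.1806115306205584), np.float64(0.06548830017731912), np.float64(0.18787187856034068)]
mat [[304, 19], [297, 181], [373, 182], [390, 22]] [[ 0.6271 -0.2725  0.003 ]
 [ 0.3827 -0.2697  0.003 ]
 [ 0.3808 -0.3961  0.003 ]
 [ 0.6251 -0.3987  0.003 ]] [ 0.5039 -0.3342  0.003 ]
amp corners [[ 0.4694 -0.203   0.07  ]
 [ 0.4692  0.1652  0.07  ]
 [ 0.6379 -0.2085  0.07  ]]
hub [[ 0.5601 -0.1253  0.08  ]]
top [300.2857 199.7619] 21
top [288.5455 207.7273] 11
side [280.4902 164.9216] 51
top pin_yellow 0.18 396.1 207.2 386 405 200 215
side pin_red 0.68 210.2 270.2 207 214 261 278
side pin_black 0.54 243.0 275.8 240 245 269 284
side pin_blue 0.53 194.5 265.8 192 197 258 274
```

move_arm --series "2 -1.5 6 0 1;4 -3 12 0 1;5.8 -4.5 18 0 1;5.8 -4.5 20 0 1;5.8 -4.5 20 0 1;5.8 -4.5 20 0 1"

```text
time_s: 3.95
position: [0.5255, -0.1602, 0.2029]
tool_rot: [[1.0, -0.0, 0.002], [-0.0, -1.0, -0.001], [0.002, 0.001, -1.0]]
ft_force: [-0.0, 0.7, 0.6]
grip_width: 0.0852
gripper_force: 0.0
```

```bash
python3 - <<'E'
from h import *
np.set_printoptions(precision=4,suppress=True)
s=observe();print(s['position'],s['time_s'])
d=img('wrist','w2.png')
for c,r,a in seg(d,5,25,120,60,(0,0,512,384)): print('orange',c,a,atz(d,[c],.07),atz(d,[c],.122))
for c,r,a in seg(d,45,85,100,60,(0,0,512,384))[:1]: print('green',c,a,atz(d,[c],.07))
for t in 'lever_axis lever_grip lever_pointer set_mark'.split():
    r=spotter.mark_of(t,'wrist'); print(t,[(np.round(x['point'],4).tolist(),round(x['score'],2)) for x in r[:3]])
E
```

```text
[ 0.5255 -0.1602  0.2029] 3.95
orange [ 56.1911 163.1904] 7693 [[0.5386 0.0093 0.07  ]] [[ 0.5511 -0.0226  0.122 ]]
orange [253.0146 189.8228] 615 [[ 0.5147 -0.1561  0.07  ]] [[ 0.5317 -0.1567  0.122 ]]
orange [212.3986 206.471 ] 138 [[ 0.4998 -0.1212  0.07  ]] [[ 0.5196 -0.1284  0.122 ]]
green [283.4375 161.1989] 176 [[ 0.5394 -0.1812  0.07  ]]
lever_axis [([0.5627, -0.1194, 0.0691], 0.83), ([0.5588, -0.0107, 0.0031], 0.41)]
lever_grip [([0.5282, -0.1545, 0.1099], 0.96)]
lever_pointer [([0.5191, -0.1676, 0.0833], 0.95)]
set_mark [([0.5426, -0.1789, 0.071], 0.76)]
```

View pics/w2.png

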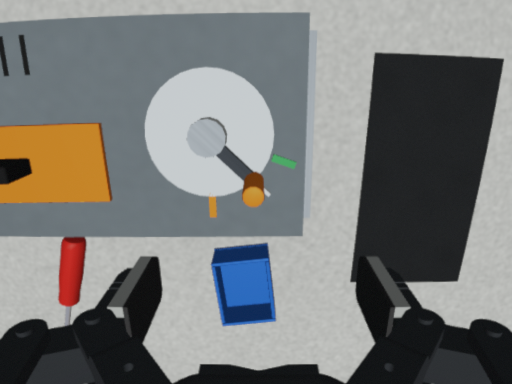

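The picture shows the grip top at (254,195), pointer at (268,193), home mark at (213,207) and green mark at (284,161). The fingers will straddle the post cleanly, so I'll descend and pinch.

move_arm --series "0.2 -0.3 5 0 1;0.2 -0.3 10 0 1;0.2 -0.3 11.2 0 1;0.2 -0.3 11.2 0 1;0.2 -0.3 11.2 0 -1;0.2 -0.3 11.2 0 -1;0.2 -0.3 11.2 0 -1;0.2 -0.3 11.2 0 -1" --force 25

```text
time_s: 5.2
position: [0.5272, -0.1567, 0.0897]
tool_rot: [[1.0, -0.0, 0.001], [-0.0, -1.0, -0.0], [0.001, 0.0, -1.0]]
ft_force: [0.7, 1.3, 3.3]
grip_width: 0.015
gripper_force: 25.6
```

move_arm --series "-0.35 -0.45 0 0 -1;-0.65 -0.85 0 0 -1;-0.95 -1.3 0 0 -1;-1.15 -1.75 0 0 -1;-1.35 -2.2 0 0 -1;-1.5 -2.7 0 0 -1;-1.55 -3.2 0 0 -1;-1.55 -3.6 0 0 -1"

```text
time_s: 6.2
position: [0.5102, -0.1215, 0.0895]
tool_rot: [[1.0, -0.001, -0.003], [-0.001, -1.0, -0.002], [-0.003, 0.002, -1.0]]
ft_force: [-9.3, -9.0, 5.1]
grip_width: 0.0156
gripper_force: 26.0
```

move_arm --series "-0.15 -0.2 0 0 -1;-0.15 -0.4 0 0 -1;-0.15 -0.4 0 0 -1"

```text
time_s: 6.58
position: [0.5099, -0.1203, 0.0896]
tool_rot: [[1.0, -0.0, 0.0], [-0.0, -1.0, -0.007], [0.0, 0.007, -1.0]]
ft_force: [-3.8, -20.8, -1.7]
grip_width: 0.0152
gripper_force: 16.7
```

move_arm --series "0 0.15 0 0 -1;0 0.15 0 0 1;0 0.15 0 0 1;0 0.15 0 0 1;0 0.15 -6 0 1;0 0.15 -12 0 1;0 0.15 -12 0 1;0 0.15 -12 0 1"

```text
time_s: 7.58
position: [0.5096, -0.1178, 0.2086]
tool_rot: [[1.0, 0.0, -0.001], [0.0, -1.0, 0.001], [-0.001, -0.001, -1.0]]
ft_force: [-0.7, 0.5, -0.3]
grip_width: 0.0851
gripper_force: 0.0
```

```bash
python3 - <<'E'
from h import *
np.set_printoptions(precision=4,suppress=True)
s=observe();print(s['position'],s['time_s'])
d=img('wrist','w3.png')
for c,r,a in seg(d,5,25,120,60,(0,0,512,384)): print('orange',c,a,atz(d,[c],.07),atz(d,[c],.122))
for c,r,a in seg(d,45,85,100,60,(0,0,512,384))[:1]: print('green',c,a,atz(d,[c],.07))
for t in 'lever_axis lever_grip lever_pointer set_mark cover'.split():
    r=spotter.mark_of(t,'wrist'); print(t,[(np.round(x['point'],4).tolist(),round(x['score'],2)) for x in r[:3]])
E
```

```text
[ 0.5096 -0.1178  0.2086] 7.575
orange [ 84.8997 141.6457] 10770 [[0.539  0.0271 0.07  ]] [[0.5484 0.0004 0.122 ]]
orange [262.4443 186.272 ] 592 [[ 0.4997 -0.1214  0.07  ]] [[ 0.5163 -0.1207  0.122 ]]
green [335.3799 140.324 ] 179 [[ 0.5394 -0.1815  0.07  ]]
lever_axis [([0.5624, -0.118, 0.0676], 0.88)]
lever_grip [([0.512, -0.1174, 0.109], 0.63), ([0.5625, -0.1168, 0.0712], 0.25)]
lever_pointer [([0.5003, -0.1241, 0.0825], 0.98)]
set_mark [([0.5412, -0.1831, 0.0707], 0.66)]
cover [([0.5394, 0.0587, 0.0658], 0.68)]
```

View pics/w3.png

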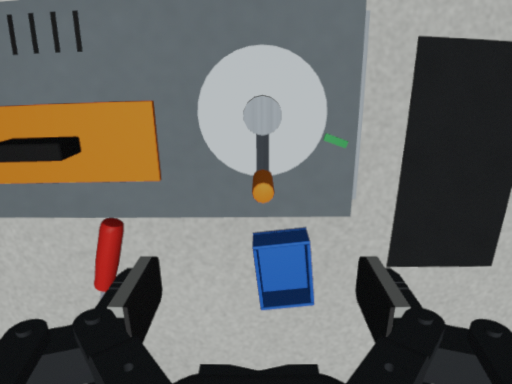

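The lever now points at the orange home mark: its grip at (263,190) lies in line with hub (262,113), and the mark is hidden behind it. Next is the cover, with the handle at (40,149).

move_arm --series "0.5 -3 -2 -10 1;1 -6 -2 -20 1;1.5 -9 -2 -30 1;2 -12 -2 -40 1;2.5 -15 -2 -50 1;3 -17.5 -2 -60 1;3 -17.5 -2 -70 1;3 -17.5 -2 -80 1"

```text
time_s: 8.88
position: [0.5399, 0.0572, 0.2288]
tool_rot: [[0.167, 0.986, -0.001], [0.986, -0.167, 0.0], [-0.0, -0.001, -1.0]]
ft_force: [0.3, -1.1, 0.8]
grip_width: 0.0853
gripper_force: 0.0
```

move_arm --series "0 0 0 -10 1;0 0 0 -10 1;0 0 0 -10 1"

```text
time_s: 9.25
position: [0.54, 0.0568, 0.2291]
tool_rot: [[0.003, 1.0, -0.0], [1.0, -0.003, 0.0], [0.0, -0.0, -1.0]]
ft_force: [0.9, 0.6, -0.9]
grip_width: 0.0854
gripper_force: 0.0
```

```bash
python3 - <<'E'
from h import *
np.set_printoptions(precision=4,suppress=True)
s=observe();print(s['position'],s['tool_rot'],s['time_s'],s['q'])
d=img('wrist','w4.png')
for c,r,a in seg(d,5,25,120,60,(0,0,512,384))[:2]:
    P=atz(d,cv2.boxPoints(r),.076);print('orange',a,P,P.mean(0))
# handle top: dark blob
h=d['pixels'].max(2);r=spotter.cut_out('cover','wrist')
print([(np.round(x['point'],4).tolist(),round(x['score'],2)) for x in spotter.mark_of('cover','wrist')])
E
```

```text
[0.54   0.0568 0.2291] [[ 0.0034  1.     -0.0004]
 [ 1.     -0.0034  0.    ]
 [ 0.     -0.0004 -1.    ]] 9.25 [-6.4954 21.2012 75.6702  0.0004 83.1496 -6.2996]
orange 13765 [[ 0.5042  0.1506  0.076 ]
 [ 0.5692  0.1504  0.076 ]
 [ 0.5747 -0.0342  0.076 ]
 [ 0.4965 -0.034   0.076 ]] [0.5362 0.0582 0.076 ]
orange 565 [[ 0.4909 -0.1146  0.076 ]
 [ 0.5141 -0.1074  0.076 ]
 [ 0.5239 -0.1638  0.076 ]
 [ 0.4994 -0.1719  0.076 ]] [ 0.5071 -0.1394  0.076 ]
[([0.5381, 0.0558, 0.0664], 0.97), ([0.7927, 0.0671, 0.0026], 0.87)]
```

View pics/w4.png

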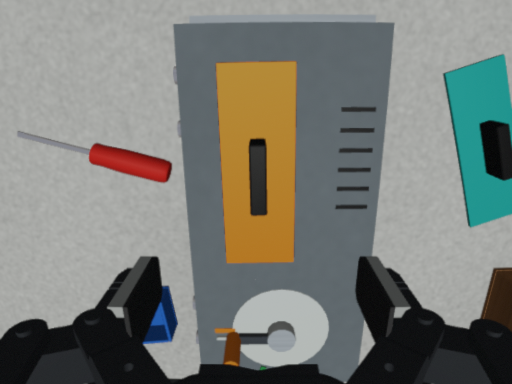

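The orange cover fills (217..297, 61..264) with its handle at (258,177), and the turquoise look-alike is off to the right at (490,140). I'll work out the cover and amplifier poses from their corners.

```bash
python3 - <<'E'
from h import *
np.set_printoptions(precision=4,suppress=True)
d=img('wrist')
def corners(hlo,hhi,z):
    h=cv2.cvtColor(d['pixels'],cv2.COLOR_BGR2HSV);m=cv2.inRange(h,(hlo,120,60),(hhi,255,255))
    c=max(cv2.findContours(m,0,1)[0],key=cv2.contourArea);q=cv2.approxPolyDP(c,8,True)[:,0];return q,atz(d,q,z)
q,P=corners(5,25,.076);print(q.tolist(),P,P.mean(0))
print('handle top',atz(d,[[251,145],[265,145],[251,215],[267,214]],.108))
A=atz(d,[[175,24],[393,23],[191,240],[376,240]],.07);print(A)
E
```

```text
[[295, 61], [216, 63], [226, 262], [293, 260]] [[ 0.5683  0.1504  0.076 ]
 [ 0.504   0.149   0.076 ]
 [ 0.5065 -0.0341  0.076 ]
 [ 0.572  -0.032   0.076 ]] [0.5377 0.0583 0.076 ]
handle top [[0.5327 0.0874 0.108 ]
 [0.5436 0.0874 0.108 ]
 [0.5322 0.0289 0.108 ]
 [0.5455 0.0298 0.108 ]]
[[ 0.471   0.1799  0.07  ]
 [ 0.6482  0.1812  0.07  ]
 [ 0.4725 -0.0133  0.07  ]
 [ 0.6536 -0.0138  0.07  ]]
```

move_arm --series "0.1 -0.2 5 -1 1;0.1 -0.2 10 -1 1;0.1 -0.2 14.7 -1 1;0.1 -0.2 14.7 -1 1;0.1 -0.2 14.7 -1 -1;0.1 -0.2 14.7 -1 -1;0.1 -0.2 14.7 -1 -1;0.1 -0.2 14.7 -1 -1" --force 70

```text
time_s: 10.45
position: [0.5385, 0.0578, 0.0832]
tool_rot: [[-0.017, 1.0, 0.002], [1.0, 0.017, -0.0], [-0.0, 0.002, -1.0]]
ft_force: [-11.1, 0.5, 29.6]
grip_width: 0.0127
gripper_force: 64.7
```

move_arm --series "0 0 -2 0 -1;0 0 -5 0 -1;0 0 -9 0 -1;0 0 -12 0 -1;0 0 -12 0 -1"

```text
time_s: 11.08
position: [0.5386, 0.0578, 0.204]
tool_rot: [[-0.018, 1.0, 0.004], [1.0, 0.018, -0.0], [-0.0, 0.004, -1.0]]
ft_force: [0.5, 0.4, -3.7]
grip_width: 0.0124
gripper_force: 69.1
```

move_arm --series "-5 -0.5 0 10 -1;-10 -1 0 20 -1;-15 -1.6 0 30 -1;-20 -2.1 0 40 -1;-25 -2.7 0 50 -1;-30 -3.2 0 60 -1;-35 -3.7 0 70 -1;-39 -4.15 0 80 -1"

```text
time_s: 12.08
position: [0.5024, -0.3344, 0.2001]
tool_rot: [[0.983, 0.184, -0.002], [0.184, -0.983, 0.002], [-0.002, -0.003, -1.0]]
ft_force: [0.7, -0.2, -1.3]
grip_width: 0.0128
gripper_force: 69.0
```

```bash
python3 - <<'E'
from h import *
np.set_printoptions(precision=4,suppress=True)
s=observe();print(s['position'],s['tool_rot'],s['time_s'],s['grip_width'],s['gripper_force'])
d=img('wrist','w5.png');t=img('top','top1.png')
for c,v in(('wrist',d),('top',t)): print([(np.round(x['point'],4).tolist(),round(x['score'],2)) for x in spotter.mark_of('cover',c)+spotter.mark_of('mat',c)])
cv2.imwrite('pics/t1c.png',cv2.resize(t['pixels'][150:270,250:410],(640,480),interpolation=2))
E
```

```text
[ 0.5024 -0.3344  0.2001] [[ 0.9829  0.1843 -0.0024]
 [ 0.1843 -0.9829  0.0023]
 [-0.0019 -0.0027 -1.    ]] 12.075 0.01279381444697747 69.0009605884552
[([0.5018, -0.3354, 0.1875], 0.73)]
[([0.798, 0.066, -0.0057], 0.87), ([0.5055, -0.3389, 0.1862], 0.68), ([0.5057, 0.5041, -0.0013], 0.38)]
```

View pics/w5.png

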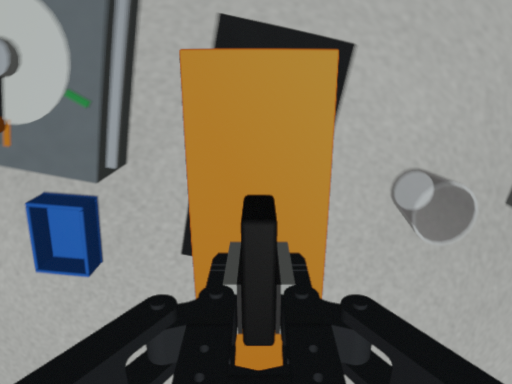

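The cover is held square in the grip, over the mat. I'll finish the turn and lay it down.

move_arm --series "0.1 0 4 10 -1;0.1 0 9 11.2 -1;0.1 0 14 11.2 -1;0.1 0 17 11.2 -1;0.1 0 18 11.2 -1;0.1 0 18.4 11.2 -1;0.1 0 18.4 11.2 -1"

```text
time_s: 13.25
position: [0.5048, -0.3328, 0.0194]
tool_rot: [[1.0, -0.003, 0.001], [-0.003, -1.0, -0.001], [0.001, 0.001, -1.0]]
ft_force: [-0.2, 0.6, -2.2]
grip_width: 0.0123
gripper_force: 69.0
```

move_arm --series "0 0 0.2 0 -1;0 0 0.4 0 -1;0 0 0.4 0 -1"

```text
time_s: 13.62
position: [0.5046, -0.333, 0.0163]
tool_rot: [[1.0, -0.003, 0.002], [-0.003, -1.0, -0.002], [0.002, 0.002, -1.0]]
ft_force: [-2.0, 2.7, 10.8]
grip_width: 0.0127
gripper_force: 70.9
```

move_arm --series "0 0 0 0 1;0 0 0 0 1;0 0 0 0 1;0 0 -6 0 1;0 0 -12 0 1;0 0 -18 0 1;0 0 -24 0 1;0 0 -28 0 1"

```text
time_s: 14.62
position: [0.5043, -0.3327, 0.2975]
tool_rot: [[1.0, -0.003, 0.002], [-0.003, -1.0, -0.002], [0.002, 0.002, -1.0]]
ft_force: [-0.1, 0.1, -1.0]
grip_width: 0.0851
gripper_force: 0.0
```

```bash
python3 - <<'E'
from h import *
np.set_printoptions(precision=4,suppress=True)
s=observe();print(s['position'],s['time_s'])
d=img('wrist','w6.png')
h=cv2.cvtColor(d['pixels'],cv2.COLOR_BGR2HSV);m=cv2.inRange(h,(5,120,60),(25,255,255))
c=max(cv2.findContours(m,0,1)[0],key=cv2.contourArea);q=cv2.approxPolyDP(c,8,True)[:,0];P=atz(d,q,.009);print(q.tolist(),P,P.mean(0))
for t in('cover','mat','term_red','term_black','term_yellow','term_blue'):print(t,[(np.round(x['point'],4).tolist(),round(x['score'],2)) for x in spotter.mark_of(t,'wrist')[:2]])
E
```

```text
[ 0.5043 -0.3327  0.2975] 14.625
[[231, 67], [233, 212], [282, 213], [286, 68]] [[ 0.5965 -0.3018  0.009 ]
 [ 0.4114 -0.2995  0.009 ]
 [ 0.4096 -0.3655  0.009 ]
 [ 0.5951 -0.3672  0.009 ]] [ 0.5031 -0.3335  0.009 ]
cover [([0.5028, -0.3326, 0.0012], 0.75)]
mat []
term_red []
term_black []
term_yellow []
term_blue []
```

View pics/w6.png

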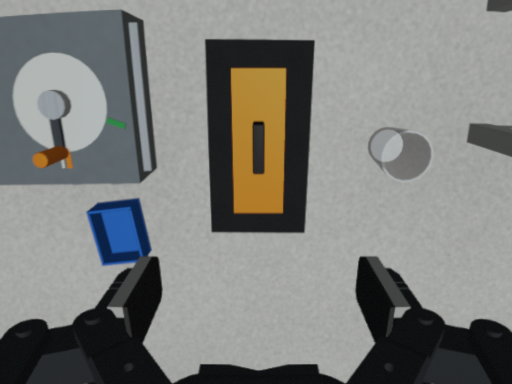

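The cover lies centred and flat on the mat, orange at (231..286, 67..213) inside the mat at (206..314, 40..232). Next I'll look at the terminals.

move_arm --series "0.5 -6 1 0 1;1 -12 2 0 1;1.5 -18 3 0 1;2 -24 4 0 1;2.5 -30 5 0 1;3 -36 5 0 1;3.5 -39.5 5 0 1;3.5 -39.5 5 0 1"

```text
time_s: 15.98
position: [0.5403, 0.0643, 0.2433]
tool_rot: [[1.0, 0.0, -0.002], [0.0, -1.0, 0.0], [-0.002, -0.0, -1.0]]
ft_force: [-0.4, -0.6, -1.0]
grip_width: 0.0854
gripper_force: 0.0
```

```bash
cat > terms.py <<'E'
from h import *
np.set_printoptions(precision=4,suppress=True)
s=observe();print(s['position'],s['time_s'])
import sys
d=img('wrist',sys.argv[1])
for t in('term_red','term_black','term_yellow','term_blue','lever_axis','pin_red','pin_black','pin_blue','pin_yellow'):
    r=spotter.mark_of(t,'wrist');print(t,[(np.round(x['point'],4).tolist(),round(x['score'],2)) for x in r[:2]])
E
python3 terms.py w7.png
```

```text
[0.5403 0.0643 0.2433] 15.975
term_red [([0.5424, 0.1206, 0.0758], 0.79), ([0.3932, -0.1419, -0.0018], 0.59)]
term_black []
term_yellow [([0.4996, -0.1226, 0.0826], 0.73), ([0.5401, 0.0339, 0.073], 0.66)]
term_blue [([0.5426, -0.0205, 0.0708], 0.69), ([0.5663, -0.1199, 0.0701], 0.16)]
lever_axis [([0.5625, -0.1169, 0.0702], 0.55)]
pin_red [([0.536, 0.3341, 0.0146], 0.57), ([0.4992, -0.1228, 0.0828], 0.49)]
pin_black [([0.4458, 0.3214, 0.0129], 0.78)]
pin_blue [([0.5009, -0.1223, 0.0863], 0.28)]
pin_yellow [([0.5106, 0.3328, -0.0009], 0.72)]
```

View pics/w7.png

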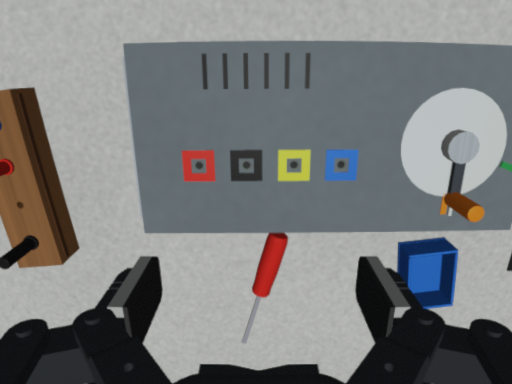

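Terminals: red (199,166), black (246,165), yellow (294,165), blue (341,165). The stand is at left, with pins at (5,167) and (25,245). I'll take a second view nearer the stand to triangulate both.

```bash
cat > tv.py <<'E'
from h import *
import pickle,sys
np.set_printoptions(precision=4,suppress=True)
d=img('wrist',sys.argv[1]+'.png');s=observe();print(s['position'],s['time_s'])
r={}
h=cv2.cvtColor(d['pixels'],cv2.COLOR_BGR2HSV)
# terminal frames: squares around predicted place
P0={'red':(.54,.12),'black':(.541,.075),'yellow':(.541,.03),'blue':(.5415,-.015)}
for k,p in P0.items():
    u,v=proj(d,[p[0],p[1],.07])[0]
    w=int(np.hypot(*(proj(d,[p[0],p[1]+.02,.07])[0]-(u,v))))
    if not(w<u<512-w and w<v<384-w):continue
    y0,x0=int(v-w),int(u-w);H=h[y0:y0+2*w,x0:x0+2*w]
    if k=='black': m=H[:,:,2]<55
    else:
        lo,hi={'red':(0,8),'yellow':(22,35),'blue':(100,125)}[k]
        m=(H[:,:,0]>=lo)&(H[:,:,0]<=hi)&(H[:,:,1]>110)
    n,l,st,cc=cv2.connectedComponentsWithStats(m.astype(np.uint8));i=1+st[1:,4].argmax()
    cnt=max(cv2.findContours((l==i).astype(np.uint8),0,1)[0],key=cv2.contourArea);M=cv2.moments(cv2.convexHull(cnt))
    c=np.array([M['m10']/M['m00']+x0,M['m01']/M['m00']+y0]);r[k]=c
    print(k,c,w,st[i,2:],atz(d,[c],.07))
d2={a:d[a] for a in('rvec','tvec','camera_matrix','dist')}
pickle.dump((d2,r),open(sys.argv[1]+'.pkl','wb'))
E
python3 tv.py v1
```

```text
[0.5407 0.0618 0.2444] 16.525
red [195.5706 165.9809] 20 [ 34  31 776] [[0.5401 0.121  0.07  ]]
black [242.934  165.7082] 21 [ 31  30 599] [[0.5401 0.076  0.07  ]]
yellow [290.4673 164.972 ] 21 [ 32  31 790] [[0.5406 0.031  0.07  ]]
blue [337.7974 164.8977] 20 [ 33  31 799] [[ 0.5405 -0.0141  0.07  ]]
```

move_arm --series "0 -4 0 0 1;0 -8 0 0 1;-1 -12 0 0 1;-1 -14 0 0 1;-1 -14 0 0 1;-1 -14 0 0 1"

```text
time_s: 17.27
position: [0.5315, 0.2013, 0.2442]
tool_rot: [[1.0, -0.004, -0.0], [-0.004, -1.0, -0.0], [-0.0, 0.0, -1.0]]
ft_force: [1.1, -0.5, -0.4]
grip_width: 0.0857
gripper_force: 0.0
```

```bash
python3 tv.py v2; python3 - <<'E'
from h import *
import pickle
a,ra=pickle.load(open('v1.pkl','rb'));b,rb=pickle.load(open('v2.pkl','rb'))
for k in ra:
    if k in rb: print(k,tri([(a,ra[k]),(b,rb[k])]).round(4))
E
```

```text
[0.5315 0.2011 0.2443] 17.325
red [342.8601 156.2494] 21 [ 33  32 783] [[0.5397 0.1211 0.07  ]]
black [389.9201 155.5422] 20 [ 33  30 666] [[0.5404 0.076  0.07  ]]
yellow [435.8838 155.9373] 20 [ 35  31 754] [[0.5401 0.0307 0.07  ]]
blue [480.4773 155.8936] 19 [ 35  31 737] [[ 0.5403 -0.0145  0.07  ]]
red [0.5398 0.1211 0.0698]
black [0.5403 0.076  0.0702]
yellow [0.5404 0.031  0.0704]
blue [ 0.5406 -0.014   0.0708]
```

View pics/v2.png

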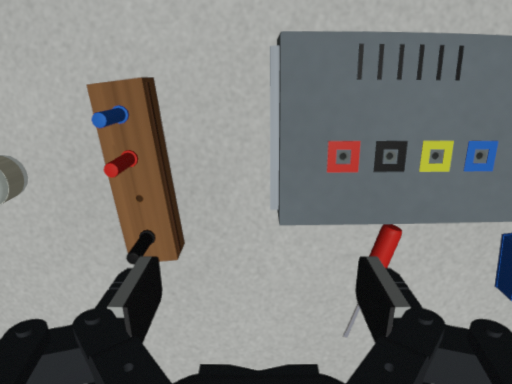

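The terminals triangulate to z = 0.070, as they should. Handle tops: blue (99,120), red (111,169), black (135,257), with the empty hole at (139,198). I'll go above the stand.

move_arm --series "0 -4 0 0 1;0 -8 0 0 1;-1 -12 0 0 1;-1.5 -13.2 0 0 1;-1.5 -13.2 0 0 1;-1.5 -13.2 0 0 1"

```text
time_s: 18.08
position: [0.5172, 0.3329, 0.2445]
tool_rot: [[1.0, -0.005, 0.0], [-0.005, -1.0, -0.0], [0.0, 0.0, -1.0]]
ft_force: [-0.1, 0.5, -0.4]
grip_width: 0.0853
gripper_force: 0.0
```

```bash
python3 - <<'E'
from h import *
np.set_printoptions(precision=4,suppress=True)
s=observe();print(s['position'],s['time_s'])
d=img('wrist','p1.png')
for t in('pin_red','pin_black','pin_blue','pin_yellow'):
    r=spotter.mark_of(t,'wrist');print(t,[(np.round(x['point'],4).tolist(),round(x['score'],2)) for x in r[:2]])
u=proj(d,[[.5345,.334,.092],[.445,.325,.092],[.581,.3365,.092]]);print(u)
cv2.imwrite('pics/p1c.png',cv2.resize(d['pixels'][60:290,170:340],(592,800)[:2],interpolation=2)[:600] if 0 else cv2.resize(d['pixels'][40:260,156:356],(545,600),interpolation=2))
E
```

```text
[0.5172 0.3329 0.2445] 18.075
pin_red [([0.5386, 0.3338, 0.0145], 0.83)]
pin_black [([0.4426, 0.3232, 0.0128], 0.61)]
pin_blue [([0.5785, 0.3395, 0.0133], 0.85), ([0.3614, 0.0614, -0.0031], 0.21)]
pin_yellow []
[[256.6486 151.8699]
 [266.7195 244.192 ]
 [253.2707  97.0217]]
```

View pics/p1c.png

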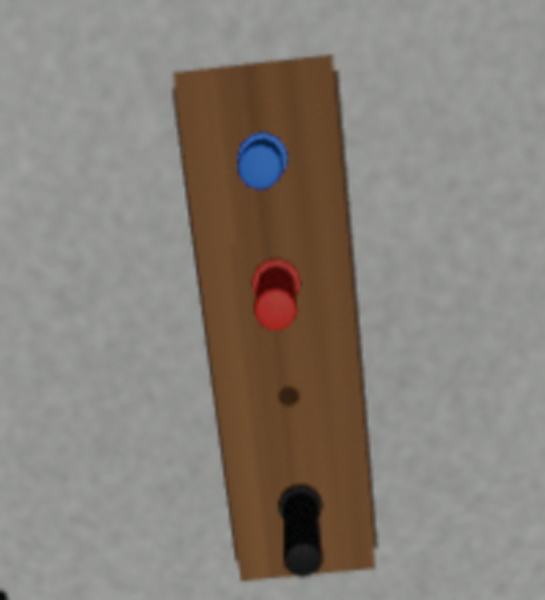

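The crop shows the handle tops at blue (252,101), red (257,153) and black (267,245), with the empty hole at (262,185). There is no yellow pin.

```bash
python3 - <<'E'
from h import *
import pickle
np.set_printoptions(precision=4,suppress=True)
d=img('wrist');b,_=pickle.load(open('v2.pkl','rb'))
T={'blue':(251.8,101.3),'red':(257.1,153.4),'black':(266.8,245.1)}
for k,v in T.items(): print(k,atz(d,[v],.092))
print('hole',atz(d,[[261.7,185.3]],.042))
print(tri([(d,T['blue']),(b,(99,120))]),tri([(d,T['red']),(b,(111,169))]))
E
```

```text
blue [[0.5772 0.3386 0.092 ]]
red [[0.5329 0.3344 0.092 ]]
black [[0.4438 0.3257 0.092 ]]
hole [[0.4879 0.3299 0.042 ]]
[0.5774 0.3387 0.0894] [0.5327 0.3345 0.088 ]
```

move_arm --series "3 -0.3 3 0 1;6 -0.6 7 0 1;6 -0.6 12 0 1;6 -0.6 17 0 1;6 -0.6 18.7 0 1;6 -0.6 18.7 0 1;6 -0.6 18.7 0 1"

```text
time_s: 19.25
position: [0.5777, 0.3405, 0.0597]
tool_rot: [[1.0, -0.003, 0.004], [-0.003, -1.0, 0.001], [0.004, -0.001, -1.0]]
ft_force: [-0.1, -0.3, 0.4]
grip_width: 0.0856
gripper_force: 0.0
```

move_arm --series "0 0 0 0 -1;0 0 0 0 -1;0 0 0 0 -1;0 0 0 0 -1;0 0 0 0 -1" --force 50

```text
time_s: 19.88
position: [0.5767, 0.34, 0.0573]
tool_rot: [[1.0, -0.004, -0.0], [-0.004, -1.0, -0.0], [-0.0, 0.0, -1.0]]
ft_force: [-0.0, -0.7, 0.2]
grip_width: 0.0128
gripper_force: 48.6
```

move_arm --series "0 0 -5 0 -1;0 0 -10 0 -1;0 0 -15 0 -1;-0.5 5 -15 -10 -1;-1 10 -15 -20 -1;-1.5 15 -15 -30 -1;-2 20 -15 -40 -1;-2.5 25 -15 -50 -1"

```text
time_s: 20.88
position: [0.5504, 0.0887, 0.2074]
tool_rot: [[0.641, 0.768, 0.0], [0.768, -0.641, 0.0], [0.0, 0.0, -1.0]]
ft_force: [0.1, -0.1, -0.6]
grip_width: 0.013
gripper_force: 49.4
```

```bash
python3 - <<'E'
from h import *
s=observe();print(s['position'].round(4),np.round(s['tool_rot'],3).tolist(),s['grip_width'],rel([.5405,-.0140,.13]))
E
```

```text
[0.5504 0.0887 0.2074] [[0.641, 0.768, 0.0], [0.768, -0.641, 0.0], [0.0, 0.0, -1.0]] 0.012970880511824299 [-8.52  5.82  7.74]
```

move_arm --series "-4 3 0 -10 -1;-8.5 5.8 0 -20 -1;-8.5 5.8 2 -30 -1;-8.5 5.8 4.5 -40 -1;-8.5 5.8 6.5 -40 -1;-8.5 5.8 6.5 -40 -1;-8.5 5.8 6.5 -40 -1"

```text
time_s: 21.75
position: [0.5407, -0.0122, 0.1432]
tool_rot: [[0.004, 1.0, 0.001], [1.0, -0.004, -0.0], [-0.0, 0.001, -1.0]]
ft_force: [-0.4, -0.1, -0.3]
grip_width: 0.0124
gripper_force: 49.4
```

```bash
python3 - <<'E'
from h import *
s=observe();print(s['position'].round(4),np.round(s['tool_rot'],3).tolist(),s['grip_width'],rel([.5405,-.0140,.13]))
d=img('wrist');cv2.imwrite('pics/b1.png',cv2.resize(d['pixels'][180:384,140:380],(700,595),interpolation=2))
print(proj(d,[[.5405,-.014,.07],list(s['position'][:2])+[s['position'][2]-.045]]))
E
```

```text
[ 0.5407 -0.0122  0.1432] [[0.004, 1.0, 0.001], [1.0, -0.004, -0.0], [-0.0, 0.001, -1.0]] 0.012353667583414893 [-0.18 -0.02  1.32]
[[260.39323247 206.48809004]
 [260.93816991 220.86847113]]
```

View pics/b1.png

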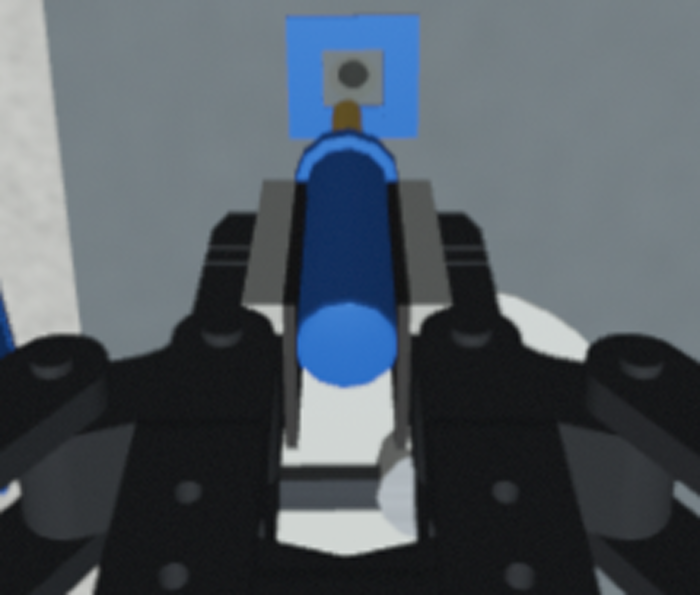

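The hole is at crop (353,74) and the foot tip at (346,105), so the pin is about 1.3 mm short in world x. I'll correct that, lower it to just above the mouth and check again.

move_arm --series "-0.2 0.13 1 0 -1;-0.25 0.13 2 0 -1;-0.25 0.13 2.3 0 -1;-0.25 0.13 2.3 0 -1;-0.25 0.13 2.3 0 -1"

```text
time_s: 22.42
position: [0.5416, -0.0147, 0.1195]
tool_rot: [[0.003, 1.0, 0.0], [1.0, -0.003, -0.0], [-0.0, 0.0, -1.0]]
ft_force: [-0.2, -0.7, -0.7]
grip_width: 0.0126
gripper_force: 49.4
```

```bash
python3 - <<'E'
from h import *
s=observe();print(s['position'].round(4),np.round(s['tool_rot'],3).tolist(),s['grip_width'],rel([.5405,-.0140,.13]))
d=img('wrist');cv2.imwrite('pics/b2.png',cv2.resize(d['pixels'][180:300,200:320],(600,600),interpolation=2))
print(proj(d,[[.5405,-.014,.07],list(s['position'][:2])+[s['position'][2]-.045]]))
E
```

```text
[ 0.5416 -0.0147  0.1195] [[0.003, 1.0, 0.0], [1.0, -0.003, -0.0], [-0.0, 0.0, -1.0]] 0.012567290972692382 [ 0.07 -0.11 -1.05]
[[259.02403749 216.83830421]
 [260.96804035 220.87969117]]
```

View pics/b2.png

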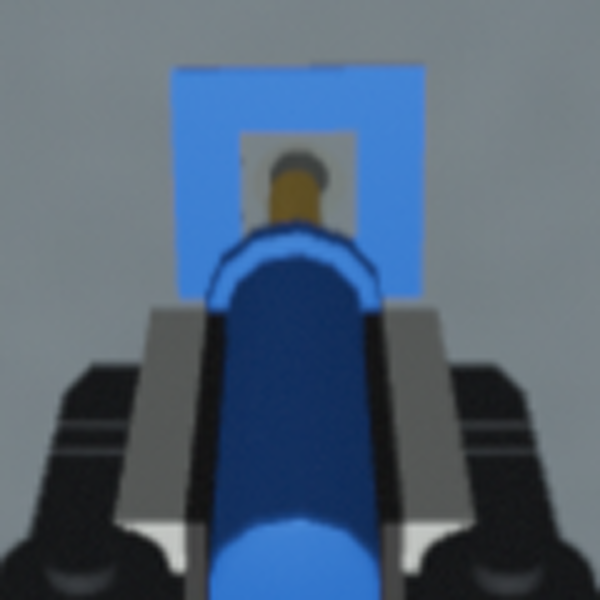

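The foot is over the mouth: foot at (296,170), hole centre at (299,178) in the crop. Pushing it in.

move_arm --series "0 0.03 0.6 0 -1;0 0.03 1.2 0 -1;0 0.03 1.8 0 -1;0 0.03 2.4 0 -1;0 0.03 3 0 -1;0 0.03 3 0 -1"

```text
time_s: 23.22
position: [0.542, -0.0153, 0.0886]
tool_rot: [[0.004, 1.0, 0.0], [1.0, -0.004, -0.001], [-0.001, 0.0, -1.0]]
ft_force: [1.3, -6.0, -3.4]
grip_width: 0.0127
gripper_force: 49.2
```

move_arm --series "-0.05 0.03 0.3 0 -1;-0.05 0.03 0.6 0 -1;-0.05 0.03 0.6 0 -1"

```text
time_s: 23.6
position: [0.5424, -0.0155, 0.0851]
tool_rot: [[0.003, 1.0, 0.002], [1.0, -0.003, -0.001], [-0.001, 0.002, -1.0]]
ft_force: [-5.7, -5.2, 20.9]
grip_width: 0.0127
gripper_force: 51.8
```

Seated: 21 N at the expected height. Release and fetch red.

move_arm --series "0 0 0 0 1;0 0 0 0 1;0 0 0 0 1;0 0 -5 0 1;0 0 -10 0 1;0 0 -14 0 1;0 0 -14 0 1;0 0 -14 0 1"

```text
time_s: 24.6
position: [0.5416, -0.015, 0.2222]
tool_rot: [[0.003, 1.0, -0.002], [1.0, -0.003, 0.001], [0.001, -0.002, -1.0]]
ft_force: [0.0, 1.1, -0.4]
grip_width: 0.0854
gripper_force: 0.0
```

move_arm --series "5 0 0 10 1;10 0 0 20 1;15 0 0 30 1;20 0 0 40 1;25 0 0 50 1;30 -0.5 0 60 1;35 -0.9 0 70 1;35 -0.9 0 80 1"

```text
time_s: 25.6
position: [0.5329, 0.3378, 0.2207]
tool_rot: [[0.986, 0.169, -0.004], [0.169, -0.986, -0.001], [-0.004, 0.0, -1.0]]
ft_force: [0.2, -0.1, 0.2]
grip_width: 0.0854
gripper_force: 0.0
```

move_arm --series "0 0 0 10 1;0 0 0 10 1;0 0 0 10 1"

```text
time_s: 25.98
position: [0.5342, 0.3347, 0.2224]
tool_rot: [[1.0, -0.0, -0.002], [-0.0, -1.0, -0.001], [-0.002, 0.001, -1.0]]
ft_force: [0.4, 0.8, 0.7]
grip_width: 0.0853
gripper_force: 0.0
```

```bash
cat > tops.py <<'E'
from h import *
np.set_printoptions(precision=4,suppress=True)
s=observe();print(s['position'],np.round(s['tool_rot'],3).tolist(),s['time_s'],'pos')
d=img('wrist')
for k,lo,hi,p in(('red',0,8,(.5329,.3344)),('blue',100,125,(.5772,.3386))):
    u,v=proj(d,[p[0],p[1],.08])[0].astype(int)
    for c,r,a in seg(d,lo,hi,120,110,(max(u-45,0),max(v-45,0),u+45,v+45))[:1]: print(k,c,a,atz(d,[c],.092))
for t in('pin_red','pin_black','pin_blue'):
    r=spotter.mark_of(t,'wrist');print(t,[(np.round(x['point'],4).tolist(),round(x['score'],2)) for x in r[:2]])
print('rel red',rel([.5323,.3352,.057]),'black',rel([.4432,.3265,.057]))
E
python3 tops.py
```

```text
[0.5342 0.3347 0.2224] [[1.0, -0.0, -0.002], [-0.0, -1.0, -0.001], [-0.002, 0.001, -1.0]] 25.975 pos
red [258.7451 178.6912] 204 [[0.5334 0.3341 0.092 ]]
pin_red [([0.537, 0.3342, 0.0159], 0.84)]
pin_black [([0.4444, 0.3221, 0.0119], 0.98)]
pin_blue []
rel red [-0.2  -0.05 16.62] black [-9.11  0.84 16.62]
```

move_arm --series "-0.15 0 5 0 1;-0.15 0 10 0 1;-0.15 0 15 0 1;-0.15 0 16.5 0 1;-0.15 0 16.5 0 1;-0.15 0 16.5 0 1"

```text
time_s: 26.92
position: [0.5339, 0.3353, 0.0605]
tool_rot: [[1.0, -0.003, 0.004], [-0.003, -1.0, 0.001], [0.004, -0.001, -1.0]]
ft_force: [-0.1, -0.0, 0.9]
grip_width: 0.0853
gripper_force: 0.0
```

move_arm --series "0 0 0 0 -1;0 0 0 0 -1;0 0 0 0 -1;0 0 0 0 -1;0 0 0 0 -1" --force 50

```text
time_s: 27.55
position: [0.5328, 0.3349, 0.0584]
tool_rot: [[1.0, -0.003, 0.0], [-0.003, -1.0, 0.0], [0.0, -0.0, -1.0]]
ft_force: [-1.0, -1.0, 1.6]
grip_width: 0.0127
gripper_force: 48.6
```

move_arm --series "0 0 -5 0 -1;0 0 -10 0 -1;0 0 -15 0 -1;0.2 5 -15 -10 -1;0.4 10 -15 -20 -1;0.6 15 -15 -30 -1;0.8 20 -15 -40 -1;0.9 21.5 -15 -50 -1"

```text
time_s: 28.55
position: [0.5411, 0.1173, 0.2083]
tool_rot: [[0.643, 0.766, -0.0], [0.766, -0.643, -0.0], [-0.0, 0.0, -1.0]]
ft_force: [-0.4, 0.6, -0.5]
grip_width: 0.0123
gripper_force: 49.5
```

move_arm --series "0 0 0 -10 -1;0 0 0 -20 -1;0 0 0 -30 -1;0 0 0 -40 -1;0 0 3 -40 -1;0 0 6 -40 -1;0 0 6 -40 -1;0 0 6 -40 -1"

```text
time_s: 29.55
position: [0.5416, 0.1198, 0.1495]
tool_rot: [[0.003, 1.0, 0.002], [1.0, -0.003, 0.0], [0.0, 0.002, -1.0]]
ft_force: [1.3, -0.1, 0.4]
grip_width: 0.0124
gripper_force: 49.5
```

```bash
cat > hov.py <<'E'
from h import *
import sys
k=sys.argv[1];T={'red':[.5414,.1196,.120],'black':[.5419,.0745,.120]}[k]
s=observe();print(s['position'].round(4),np.round(s['tool_rot'],3).tolist(),s['grip_width'],s['time_s'],'rel',rel(T))
E
python3 hov.py red
```

```text
[0.5416 0.1198 0.1495] [[0.003, 1.0, 0.002], [1.0, -0.003, 0.0], [0.0, 0.002, -1.0]] 0.012414625222710042 29.55 rel [-0.02 -0.03  2.95]
```

move_arm --series "0 0 2 0 -1;0 0 3 0 -1;0 0 3.4 0 -1;0 0 3.8 0 -1;0 0 3.8 0 -1"

```text
time_s: 30.18
position: [0.5412, 0.1198, 0.1105]
tool_rot: [[0.003, 1.0, 0.0], [1.0, -0.003, 0.0], [0.0, 0.0, -1.0]]
ft_force: [0.5, 0.7, -0.4]
grip_width: 0.0123
gripper_force: 49.5
```

No contact force and the foot is 6 mm below the top, so it is in the hole.

move_arm --series "0 0 0.6 0 -1;0 0 1.2 0 -1;0 0 1.7 0 -1;0 0 2.2 0 -1;0 0 2.6 0 -1;0 0 2.7 0 -1;0 0 2.7 0 -1"

```text
time_s: 31.05
position: [0.5413, 0.1199, 0.0862]
tool_rot: [[0.003, 1.0, 0.002], [1.0, -0.003, -0.0], [-0.0, 0.002, -1.0]]
ft_force: [-9.6, -1.5, 26.7]
grip_width: 0.0125
gripper_force: 52.8
```

move_arm --series "0 0 0 0 1;0 0 0 0 1;0 0 0 0 1;0 0 -5 0 1;0 0 -10 0 1;0 0 -13 0 1;0 0 -13 0 1;0 0 -13 0 1"

```text
time_s: 32.05
position: [0.5406, 0.1198, 0.2121]
tool_rot: [[0.004, 1.0, -0.002], [1.0, -0.004, 0.0], [0.0, -0.002, -1.0]]
ft_force: [0.4, 0.6, -0.0]
grip_width: 0.0856
gripper_force: 0.0
```

move_arm --series "5 -2 0 10 1;10 -4 0 20 1;15 -6 0 30 1;20 -8 0 40 1;20.6 -9.8 0 50 1;20.6 -9.8 0 60 1;20.6 -9.8 0 70 1;20.6 -9.8 0 80 1"

```text
time_s: 33.05
position: [0.4433, 0.326, 0.2116]
tool_rot: [[0.986, 0.165, -0.003], [0.165, -0.986, -0.001], [-0.003, 0.001, -1.0]]
ft_force: [-0.4, 0.3, -0.3]
grip_width: 0.0855
gripper_force: 0.0
```

move_arm --series "0 0 0 10 1;0 0 0 10 1;0 0 0 10 1"

```text
time_s: 33.42
position: [0.4436, 0.326, 0.2126]
tool_rot: [[1.0, -0.0, -0.001], [-0.0, -1.0, -0.001], [-0.001, 0.001, -1.0]]
ft_force: [-0.2, -0.1, -0.3]
grip_width: 0.0854
gripper_force: 0.0
```

```bash
python3 tops.py; python3 - <<'E'
from h import *
d=img('wrist');u,v=proj(d,[.4438,.3257,.092])[0].astype(int)
g=d['pixels'][v-14:v+15,u-14:u+15].max(2);print(u,v);print(g[::2,::2])
E
```

```text
[0.4436 0.326  0.2126] [[1.0, -0.0, -0.001], [-0.0, -1.0, -0.001], [-0.001, 0.001, -1.0]] 33.425 pos
pin_red [([0.4435, 0.3263, 0.0113], 0.38)]
pin_black [([0.4425, 0.324, 0.0135], 0.81)]
pin_blue []
rel red [ 8.86 -0.93 15.62] black [-0.05 -0.04 15.62]
258 181
[[ 99  99  98  59  15   6   7   7   5   6   5  10  40 101 103]
 [100  99  97  80  11   7   5   6   7   7   5  10  57 103 102]
 [101  99  98  92  24   6   3   8   6   8   7  13  91 104 103]
 [101  97  98  95  30   6   8  14  15  12   5  10  96 103 103]
 [102  96  98  92  22  11  29  37  39  38  24  10  89 104 104]
 [103  98  98  92  24  31  36  38  39  40  39  22  73 104 103]
 [104  98  98  90  23  33  33  35  36  37  36  33  65 103 103]
 [105  98  99  92  30  32  32  32  31  33  32  30  58 103 104]
 [105  98  98  97  36  28  29  31  30  30  29  29  86 102 104]
 [106  99  98  97  78  29  27  28  28  28  26  39  98 103 104]
 [106 100  98  96  95  75  31  25  25  28  58  91 101 102 104]
 [107 100  97  97  96  97  89  81  76  86 100 100 100 103 104]
 [107 101  97  97  96  97  99  98  98 102 103 101  99 102 105]
 [107 102  96  98  96  96  98  99  98 101 102 100 100 102 104]
 [107 103  98  97  96  97  98  99  98 101 103 101 100 101 104]]
```

move_arm --series "0 0 5 0 1;0 0 10 0 1;0 0 14 0 1;0 0 15.5 0 1;0 0 15.5 0 1;0 0 15.5 0 1"

```text
time_s: 34.42
position: [0.4446, 0.3266, 0.0599]
tool_rot: [[1.0, -0.003, 0.003], [-0.003, -1.0, 0.001], [0.003, -0.001, -1.0]]
ft_force: [-0.1, -0.2, 0.5]
grip_width: 0.0852
gripper_force: 0.0
```

move_arm --series "0 0 0 0 -1;0 0 0 0 -1;0 0 0 0 -1;0 0 0 0 -1;0 0 0 0 -1" --force 50

```text
time_s: 35.05
position: [0.4438, 0.3261, 0.0583]
tool_rot: [[1.0, -0.003, -0.0], [-0.003, -1.0, -0.0], [-0.0, 0.0, -1.0]]
ft_force: [-0.4, -0.8, -0.0]
grip_width: 0.0128
gripper_force: 48.6
```

move_arm --series "0 0 -5 0 -1;0 0 -10 0 -1;0 0 -15 0 -1;2 5 -15 -10 -1;4 10 -15 -20 -1;6 15 -15 -30 -1;8 20 -15 -40 -1;9.8 25.2 -15 -50 -1"

```text
time_s: 36.05
position: [0.5413, 0.0721, 0.2083]
tool_rot: [[0.641, 0.768, 0.0], [0.768, -0.641, 0.0], [0.0, -0.0, -1.0]]
ft_force: [1.1, 0.6, -0.8]
grip_width: 0.0128
gripper_force: 49.3
```

move_arm --series "0 0 0 -10 -1;0 0 0 -20 -1;0 0 0 -30 -1;0 0 0 -40 -1;0 0 3 -40 -1;0 0 6 -40 -1;0 0 6 -40 -1;0 0 6 -40 -1"

```text
time_s: 37.05
position: [0.5415, 0.0738, 0.1495]
tool_rot: [[0.003, 1.0, 0.002], [1.0, -0.003, -0.0], [-0.0, 0.002, -1.0]]
ft_force: [0.1, -1.1, -0.5]
grip_width: 0.0128
gripper_force: 49.4
```

```bash
python3 hov.py black
```

```text
[0.5415 0.0738 0.1495] [[0.003, 1.0, 0.002], [1.0, -0.003, -0.0], [-0.0, 0.002, -1.0]] 0.012818125448179812 37.05 rel [0.07 0.04 2.95]
```

move_arm --series "0.1 0 2 0 -1;0.1 0 3 0 -1;0.1 0 3.4 0 -1;0.1 0 3.8 0 -1;0.1 0 3.8 0 -1"

```text
time_s: 37.67
position: [0.541, 0.0748, 0.1105]
tool_rot: [[0.003, 1.0, 0.0], [1.0, -0.003, 0.0], [0.0, 0.0, -1.0]]
ft_force: [0.2, 1.0, -0.5]
grip_width: 0.0124
gripper_force: 49.4
```

move_arm --series "0 0 0.6 0 -1;0 0 1.2 0 -1;0 0 1.7 0 -1;0 0 2.2 0 -1;0 0 2.6 0 -1;0 0 2.7 0 -1;0 0 2.7 0 -1"

```text
time_s: 38.55
position: [0.5411, 0.0748, 0.0861]
tool_rot: [[0.003, 1.0, 0.003], [1.0, -0.003, -0.0], [-0.0, 0.003, -1.0]]
ft_force: [-8.4, 0.7, 27.3]
grip_width: 0.0129
gripper_force: 52.6
```

move_arm --series "0 0 0 0 1;0 0 0 0 1;0 0 0 0 1;0 0 -5 0 1;0 0 -10 0 1;0 0 -13 0 1;0 0 -13 0 1;0 0 -13 0 1"

```text
time_s: 39.55
position: [0.5404, 0.0748, 0.2121]
tool_rot: [[0.004, 1.0, -0.002], [1.0, -0.004, 0.0], [0.0, -0.002, -1.0]]
ft_force: [-0.9, -0.2, 0.1]
grip_width: 0.0856
gripper_force: 0.0
```

move_arm --series "-5 -1 0 10 1;-10 -2 0 20 1;-15 -3 0 30 1;-19.4 -3 0 40 1;-19.4 -3 0 50 1;-19.4 -3 0 60 1;-19.4 -3 0 70 1;-19.4 -3 0 80 1"

```text
time_s: 40.55
position: [0.5097, -0.1189, 0.2117]
tool_rot: [[0.986, 0.164, -0.003], [0.164, -0.986, 0.001], [-0.003, -0.002, -1.0]]
ft_force: [0.1, 0.2, 0.7]
grip_width: 0.0856
gripper_force: 0.0
```

move_arm --series "0 0 0 10 1;0 0 0 10 1;0 0 0 10 1"

```text
time_s: 40.92
position: [0.51, -0.119, 0.2126]
tool_rot: [[1.0, -0.0, -0.001], [-0.0, -1.0, 0.001], [-0.001, -0.001, -1.0]]
ft_force: [-0.3, 0.7, -0.3]
grip_width: 0.085
gripper_force: 0.0
```

```bash
cat > st.py <<'E'
from h import *
np.set_printoptions(precision=4,suppress=True)
s=observe();print(s['position'],np.round(s['tool_rot'],3).tolist(),s['time_s'])
for n in('wrist','top','side'):
    d=img(n)
    for t in'cover lever_axis lever_grip lever_pointer set_mark pin_red pin_black pin_blue'.split():
        r=spotter.mark_of(t,n);print(n,t,[(np.round(x['point'],4).tolist(),round(x['score'],2)) for x in r[:2]])
    if n=='wrist':
        for c,r,a in seg(d,45,85,100,60,(0,0,512,384))[:1]: print('green',c,a,atz(d,[c],.07))
E
python3 st.py
```

```text
[ 0.51   -0.119   0.2126] [[1.0, -0.0, -0.001], [-0.0, -1.0, 0.001], [-0.001, -0.001, -1.0]] 40.925
wrist cover [([0.497, -0.3035, 0.001], 0.8)]
wrist lever_axis [([0.5625, -0.1192, 0.0688], 0.59)]
wrist lever_grip [([0.5137, -0.12, 0.1087], 0.77)]
wrist lever_pointer [([0.5004, -0.1209, 0.0836], 0.88)]
wrist set_mark [([0.5432, -0.1813, 0.0715], 0.43)]
wrist pin_red [([0.3887, -0.1425, -0.0045], 0.19)]
wrist pin_black [([0.542, 0.0741, 0.0389], 0.97)]
wrist pin_blue [([0.5426, -0.0102, 0.0423], 0.78), ([0.5118, -0.1198, 0.1098], 0.47)]
green [332.6512 139.843 ] 172 [[ 0.5395 -0.1812  0.07  ]]
top cover [([0.5007, -0.3054, 0.0031], 0.98), ([0.7945, 0.0656, -0.0058], 0.73)]
top lever_axis [([0.5635, -0.1221, 0.0713], 0.85), ([0.5404, -0.0158, 0.0728], 0.64)]
top lever_grip []
top lever_pointer []
top set_mark [([0.5396, 0.1243, 0.0419], 0.69)]
top pin_red [([0.5123, 0.3381, -0.0037], 0.73), ([0.5391, 0.1231, 0.0408], 0.48)]
top pin_black [([0.5425, 0.0729, 0.0408], 0.39)]
top pin_blue [([0.539, -0.0142, 0.0375], 0.58)]
side cover [([0.7909, 0.0689, 0.0007], 0.64), ([0.5014, -0.3077, 0.0067], 0.63)]
side lever_axis [([0.5574, -0.1203, 0.0705], 0.8), ([0.5445, -0.0152, 0.0698], 0.16)]
side lever_grip [([0.508, -0.1203, 0.111], 0.42)]
side lever_pointer [([0.5013, -0.1168, 0.0796], 0.53)]
side set_mark []
side pin_red []
side pin_black [([0.5418, 0.078, 0.0385], 0.59)]
side pin_blue [([0.5443, -0.0136, 0.043], 0.63)]
```

The pins are home and the lever is still home, but the cover was knocked about 3 cm aside, to y ≈ -0.305. I'll set it back on the middle of the mat before turning the lever.

move_arm --series "-0.5 6 -1 0 1;-0.5 12 -2 0 1;-0.5 17 -3 0 1;-0.5 19 -4 0 1;-0.5 19 -4 0 1;-0.5 19 -4 0 1"

```text
time_s: 43.02
position: [0.5046, -0.308, 0.2529]
tool_rot: [[1.0, -0.003, -0.001], [-0.003, -1.0, 0.001], [-0.001, -0.001, -1.0]]
ft_force: [-0.8, 0.6, 0.2]
grip_width: 0.0849
gripper_force: 0.0
```

```bash
cat > cv.py <<'E'
from h import *
np.set_printoptions(precision=4,suppress=True)
s=observe();print(s['position'],np.round(s['tool_rot'],3).tolist(),s['time_s'])
d=img('wrist','cv.png')
h=cv2.cvtColor(d['pixels'],cv2.COLOR_BGR2HSV);m=cv2.inRange(h,(5,120,60),(25,255,255));m[:,:150]=0
c=max(cv2.findContours(m,0,1)[0],key=cv2.contourArea);q=cv2.approxPolyDP(c,8,True)[:,0];P=atz(d,q,.009);print(q.tolist(),P,P.mean(0))
m=(h[:,:,2]<55)&(h[:,:,1]<100)|(m>0);m=m.astype(np.uint8);m[:,:150]=0;m[255:]=0
m=cv2.morphologyEx(m,3,np.ones((5,5)));c=max(cv2.findContours(m,0,1)[0],key=cv2.contourArea);q=cv2.approxPolyDP(c,8,True)[:,0];P=atz(d,q,.003);print('mat',q.tolist(),P,P.mean(0))
E
python3 cv.py
```

```text
[ 0.5046 -0.308   0.2529] [[1.0, -0.003, -0.001], [-0.003, -1.0, 0.001], [-0.001, -0.001, -1.0]] 43.025
[[225, 71], [228, 229], [281, 230], [286, 72]] [[ 0.5906 -0.2729  0.009 ]
 [ 0.406  -0.2706  0.009 ]
 [ 0.4044 -0.3359  0.009 ]
 [ 0.5893 -0.3381  0.009 ]] [ 0.4976 -0.3044  0.009 ]
mat [[224, 35], [228, 244], [327, 245], [343, 37]] [[ 0.6273 -0.2723  0.003 ]
 [ 0.3824 -0.2694  0.003 ]
 [ 0.3803 -0.3954  0.003 ]
 [ 0.6255 -0.3986  0.003 ]] [ 0.5039 -0.3339  0.003 ]
```

View pics/cv.png

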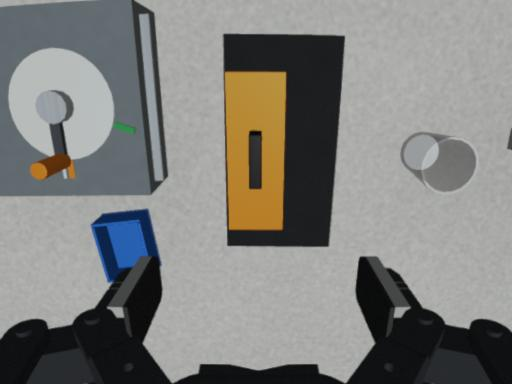

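The cover sits at the mat's left edge, (225..286, 71..230) against the mat's (224..343, 35..245). It is still flat and parallel, so I'll lift it and move it 3 cm.

move_arm --series "-0.6 -0.3 6 0.5 1;-0.6 -0.3 12 0.5 1;-0.6 -0.3 18 0.5 1;-0.6 -0.3 22 0.5 1;-0.6 -0.3 23.5 0.5 1;-0.6 -0.3 23.5 0.5 1;-0.6 -0.3 23.5 0.5 1"

```text
time_s: 43.95
position: [0.4994, -0.3065, 0.0201]
tool_rot: [[1.0, -0.012, 0.002], [-0.012, -1.0, -0.002], [0.002, 0.002, -1.0]]
ft_force: [-0.3, 0.2, 1.0]
grip_width: 0.0854
gripper_force: 0.0
```

move_arm --series "0 0 0 0 -1;0 0 0 0 -1;0 0 0 0 -1;0 0 0 0 -1;0 0 0 0 -1" --force 70

```text
time_s: 44.58
position: [0.4987, -0.3061, 0.0187]
tool_rot: [[1.0, -0.012, 0.0], [-0.012, -1.0, -0.0], [0.0, 0.0, -1.0]]
ft_force: [-0.9, 1.4, 4.8]
grip_width: 0.0127
gripper_force: 71.1
```

move_arm --series "0 0 -1.5 0 -1;0 0 -2 0 -1;0.3 1.5 -2 0 -1;0.6 2.9 -2 0 -1;0.6 2.9 -1 0 -1;0.6 2.9 -0.3 0 -1;0.6 2.9 0.1 0 -1;0.6 2.9 0.1 0 -1"

```text
time_s: 45.58
position: [0.5037, -0.3346, 0.0186]
tool_rot: [[1.0, -0.012, -0.001], [-0.012, -1.0, 0.0], [-0.001, -0.0, -1.0]]
ft_force: [-6.4, 3.6, 15.5]
grip_width: 0.0122
gripper_force: 72.7
```

move_arm --series "0 0 0 0 1;0 0 0 0 1;0 0 0 0 1;0 0 -6 0 1;0 0 -12 0 1;0 0 -18 0 1;0 -3 -23 0 1;0 -3 -23 0 1"

```text
time_s: 46.58
position: [0.5057, -0.3044, 0.2516]
tool_rot: [[1.0, -0.01, 0.006], [-0.01, -1.0, -0.005], [0.006, 0.005, -1.0]]
ft_force: [-0.1, -0.5, 0.3]
grip_width: 0.0855
gripper_force: 0.0
```

```bash
python3 cv.py; python3 - <<'E'
from h import *
print(rel([.510,-.1195,.21]))
E
```

```text
[ 0.5057 -0.3044  0.2516] [[1.0, -0.01, 0.006], [-0.01, -1.0, -0.005], [0.006, 0.005, -1.0]] 46.575
[[257, 68], [255, 228], [309, 228], [316, 69]] [[ 0.5962 -0.3057  0.009 ]
 [ 0.411  -0.301   0.009 ]
 [ 0.41   -0.3672  0.009 ]
 [ 0.5948 -0.3687  0.009 ]] [ 0.503  -0.3357  0.009 ]
mat [[225, 38], [230, 247], [329, 247], [344, 39]] [[ 0.6273 -0.2722  0.003 ]
 [ 0.3824 -0.269   0.003 ]
 [ 0.3804 -0.3948  0.003 ]
 [ 0.6257 -0.3987  0.003 ]] [ 0.5039 -0.3337  0.003 ]
[  0.29 -18.53   3.84]
```

The cover is centred again, within about 2 mm. Now the lever.

move_arm --series "0.1 -6 0 -0.7 1;0.2 -12 0 -0.7 1;0.3 -18.5 0 -0.7 1;0.3 -18.5 4 -0.7 1;0.3 -18.5 4 -0.7 1;0.3 -18.5 4 -0.7 1"

```text
time_s: 47.38
position: [0.5101, -0.1211, 0.2076]
tool_rot: [[1.0, -0.001, -0.0], [-0.001, -1.0, 0.0], [-0.0, -0.0, -1.0]]
ft_force: [-0.4, -0.5, 0.4]
grip_width: 0.0855
gripper_force: 0.0
```

```bash
python3 - <<'E'
from h import *
s=observe();print(s['position'],s['tool_rot']);print(rel([.5105,-.1205,.0905]))
d=img('wrist');
for c,r,a in seg(d,5,25,120,60,(200,100,330,260))[:2]: print(c,a,atz(d,[c],.07),atz(d,[c],.116))
E
```

```text
[ 0.51013904 -0.12110556  0.20757382] [[ 9.99999420e-01 -1.04267891e-03 -2.70799706e-04]
 [-1.04266308e-03 -9.99999455e-01  5.85704710e-05]
 [-2.70860629e-04 -5.82880842e-05 -9.99999962e-01]]
[ 0.04 -0.06 11.71]
[257.95109612 187.50927487] 593 [[ 0.49956055 -0.12097466  0.07      ]] [[ 0.51441487 -0.12093215  0.116     ]]
```

move_arm --series "0 0 5 0 1;0 0 10 0 1;0 0 11.7 0 1;0 0 11.7 0 1;0 0 11.7 0 -1;0 0 11.7 0 -1;0 0 11.7 0 -1;0 0 11.7 0 -1" --force 25

```text
time_s: 48.42
position: [0.51, -0.1207, 0.0908]
tool_rot: [[1.0, 0.0, 0.001], [0.0, -1.0, -0.001], [0.001, 0.001, -1.0]]
ft_force: [-2.6, -5.0, 3.5]
grip_width: 0.0151
gripper_force: 25.5
```

move_arm --series "0.06 0.78 0 0 -1;0.25 1.54 0 0 -1;0.55 2.25 0 0 -1;0.95 2.92 0 0 -1;1.45 3.5 0 0 -1;2.05 4.02 0 0 -1;2.65 4.4 0 0 -1;3.3 4.68 0 0 -1"

```text
time_s: 49.42
position: [0.5421, -0.1661, 0.0903]
tool_rot: [[1.0, 0.001, -0.003], [0.001, -1.0, 0.002], [-0.003, -0.002, -1.0]]
ft_force: [-7.2, 5.1, 4.7]
grip_width: 0.0148
gripper_force: 26.2
```

move_arm --series "0 0 0 0 -1;0 0 0 0 -1;0 0 0 0 -1"

```text
time_s: 49.8
position: [0.5429, -0.1664, 0.0903]
tool_rot: [[1.0, 0.0, 0.0], [0.0, -1.0, 0.001], [0.0, -0.001, -1.0]]
ft_force: [1.7, 5.0, 1.2]
grip_width: 0.015
gripper_force: 25.8
```

```bash
cat > lv.py <<'E'
from h import *
np.set_printoptions(precision=4,suppress=True)
s=observe();print(s['position'],s['ft_force'],s['time_s'])
d=img('wrist','lv.png')
for c,r,a in seg(d,45,85,100,60,(0,0,512,384))[:2]: print('green',c,a,atz(d,[c],.07))
ax=np.array([.5612,-.1208])
for t in('lever_pointer','set_mark','lever_grip','lever_axis'):
    for x in spotter.mark_of(t,'wrist')[:1]:
        v=np.array(x['point'])[:2]-ax;print(t,np.round(x['point'],4),round(x['score'],2),np.degrees(np.arctan2(-v[1],-v[0])).round(1))
# white pointer pixels, on rays from the axis
for z in(.07,.08):
    row=[]
    for th in range(60,82):
        a=np.radians(th+.3);P=[[ax[0]-r*np.cos(a),ax[1]-r*np.sin(a),z] for r in(.06,.063,.066,.069,.072)]
        row.append((th,[d['pixels'][int(v),int(u)].tolist() for u,v in proj(d,P).round()]))
    print(z);[print(*r) for r in row]
E
python3 lv.py
```

```text
[ 0.5429 -0.1664  0.0903] [1.7422 5.0259 1.1553] 49.8
green [287.4444 242.9792] 288 [[ 0.5395 -0.1816  0.07  ]]
lever_pointer [ 0.5367 -0.1805  0.0833] 0.87 67.7
set_mark [ 0.5422 -0.1788  0.0701] 0.83 71.9
lever_grip [ 0.5406 -0.1642  0.1096] 0.89 64.6
lever_axis [ 0.5651 -0.1179  0.0692] 0.64 -143.4
0.07
60 [[11, 49, 96], [12, 13, 19], [20, 19, 19], [70, 72, 69], [70, 71, 68]]
61 [[9, 47, 94], [13, 12, 11], [42, 43, 41], [71, 72, 70], [70, 71, 69]]
62 [[8, 47, 93], [13, 12, 12], [71, 72, 70], [71, 72, 70], [70, 71, 69]]
63 [[10, 42, 83], [17, 15, 17], [70, 71, 69], [71, 72, 69], [64, 65, 63]]
64 [[22, 42, 73], [39, 40, 39], [70, 71, 68], [70, 72, 69], [28, 28, 25]]
65 [[36, 37, 39], [45, 46, 44], [71, 72, 70], [69, 71, 69], [20, 19, 15]]
66 [[19, 19, 17], [69, 71, 68], [70, 71, 69], [61, 64, 58], [20, 18, 16]]
67 [[14, 10, 12], [70, 71, 69], [70, 71, 69], [71, 133, 48], [32, 53, 23]]
68 [[20, 20, 19], [70, 72, 69], [70, 72, 69], [73, 138, 47], [72, 136, 47]]
69 [[52, 83, 44], [69, 70, 69], [71, 73, 70], [73, 139, 48], [74, 139, 48]]
70 [[67, 123, 46], [68, 94, 61], [71, 93, 66], [7
[... 1956 characters left out ...]
 139, 48], [74, 139, 48], [109, 108, 96]]
74 [[69, 95, 61], [70, 74, 68], [75, 140, 49], [73, 139, 47], [110, 107, 97]]
75 [[72, 127, 51], [70, 112, 56], [73, 138, 48], [74, 139, 49], [110, 108, 97]]
76 [[71, 133, 47], [59, 108, 41], [67, 84, 55], [66, 83, 54], [111, 107, 98]]
77 [[82, 90, 69], [110, 106, 96], [112, 108, 98], [111, 107, 97], [112, 107, 98]]
78 [[114, 109, 100], [113, 108, 99], [112, 108, 98], [112, 108, 98], [112, 107, 98]]
79 [[113, 108, 99], [113, 109, 100], [113, 108, 99], [112, 107, 98], [111, 107, 98]]
80 [[114, 109, 100], [113, 108, 99], [113, 109, 100], [112, 108, 98], [111, 107, 98]]
81 [[113, 109, 100], [113, 109, 99], [113, 108, 99], [112, 108, 98], [111, 107, 98]]
```

move_arm --series "0 0 0 0 1;0 0 0 0 1;0 0 0 0 1;0 0 -5 0 1;0 0 -10 0 1;0 0 -12 0 1;0 0 -12 0 1;0 0 -12 0 1"

```text
time_s: 51.05
position: [0.5424, -0.1668, 0.209]
tool_rot: [[1.0, -0.0, -0.002], [-0.0, -1.0, 0.001], [-0.002, -0.001, -1.0]]
ft_force: [0.0, -0.6, -0.0]
grip_width: 0.0852
gripper_force: 0.0
```

```bash
cat > pt.py <<'E'
from h import *
np.set_printoptions(precision=4,suppress=True)
s=observe();print(s['position'],s['time_s'])
ax=np.array([.5612,-.1208]);ang=lambda p:np.degrees(np.arctan2(ax[1]-p[1],ax[0]-p[0])).round(1)
d=img('wrist','pt.png')
for c,r,a in seg(d,45,85,100,60,(0,0,512,384))[:2]:
    p=atz(d,[c],.07)[0];print('green',c,a,p,ang(p),cv2.boxPoints(r).round().tolist())
for c,r,a in seg(d,5,25,120,60,(230,100,330,300))[:1]: print('grip',c,a)
for t in('lever_pointer','set_mark','lever_grip','lever_axis'):
    for x in spotter.mark_of(t,'wrist')[:1]: print(t,np.round(x['point'],4),round(x['score'],2),ang(x['point']))
h=cv2.cvtColor(d['pixels'],cv2.COLOR_BGR2HSV)
u,v=proj(d,[.5395,-.1813,.075])[0].astype(int)
W=((h[:,:,1]<40)&(h[:,:,2]>150)).astype(np.uint8);G=((h[:,:,0]>45)&(h[:,:,0]<85)&(h[:,:,1]>100))
O=((h[:,:,0]>=5)&(h[:,:,0]<25)&(h[:,:,1]>120))
for y in range(v-24,v+24,1): print(y,''.join('G' if G[y,x] else 'O' if O[y,x] else 'W' if W[y,x] else '#' if h[y,x,2]<70 else '.' for x in range(u-40,u+26)))
print(u-40)
E
python3 pt.py
```

```text
[ 0.5424 -0.1668  0.209 ] 51.05
green [276.053  178.4901] 151 [ 0.5392 -0.182   0.07  ] 70.2 [[263.0, 178.0], [266.0, 171.0], [287.0, 179.0], [285.0, 185.0]]
grip [258.0572 189.2475] 594
lever_pointer [ 0.5378 -0.1766  0.0821] 0.69 67.2
set_mark [ 0.5439 -0.182   0.0694] 0.62 74.2
lever_grip [ 0.5416 -0.1651  0.1072] 0.56 66.1
lever_axis [ 0.5621 -0.1181  0.0703] 0.92 -108.4
155 WWWWWWWWWWWWWWWWWWWWWWWWWWWWWWW...............................WWWW
156 WWWWWWWWWWWWWWWWWWWWWWWWWWWWWWW...............................WWWW
157 WWWWWWWWWWWWWWWWWWWWWWWWWWWWWWW...............................WWWW
158 WWWWWWWWWWWWWWWWWWWWWWWWWWWWWWW...............................WWWW
159 WWWWWWWWWWWWWWWWWWWWWWWWWWWWWWW...............................WWWW
160 WWWWWWWWWWWWWWWWWWWWWWWWWWWWWW................................WWWW
161 WWWWWWWWWWWWWWWWWWWWWWWWWWWWWW................................WWWW
162 WWWWWWWWWWWWWWWWWWWWWWWWWWWWWW................................WWWW
163 WWWWWWWWWWWWWWWWWWWWWWWWWWWWWW................................WWWW
164 ..WWWWWWWWWWWWWWWWWWWWWWWWWWWW................................WWWW
165 ##..WWWW
[... 1989 characters left out ...]
WWWWOOOOOOOOOOOOOOOOOOOOO...........................WWWWW
194 WWWWWWWWWWWWWOOOOOOOOOOOOOOOOOOOOO...........................WWWWW
195 WWWWWWWWWWWW.OOOOOOOOOOOOOOOOOOOOO...........................WWWWW
196 WWWWWWWWWWWW.OOOOOOOOOOOOOOOOOOOOO...........................WWWWW
197 WWWWWWWWWWW..OOOOOOOOOOOOOOOOOOOOO...........................WWWWW
198 WWWWWWWWWW...OOOOOOOOOOOOOOOOOOOOO...........................WWWWW
199 WWWWWWWW.....OOOOOOOOOOOOOOOOOOOOO...........................WWWWW
200 WWWWWWW.......OOOOOOOOOOOOOOOOOOO............................WWWWW
201 WWWWWW........OOOOOOOOOOOOOOOOOO.............................WWWWW
202 WWWW...........OOOOOOOOOOOOOOOOO.............................WWWWW
235
```

```bash
python3 - <<'E'
from h import *
ax=np.array([.5612,-.1208]);ang=lambda p:np.degrees(np.arctan2(ax[1]-p[1],ax[0]-p[0])).round(1)
d=img('wrist')
for z in(.074,.078,.080,.082,.084):
    print(z,[(ang(p),np.hypot(*(p[:2]-ax)).round(4)) for p in atz(d,[[273,187],[275,187],[278.5,187.5]],z)])
t=img('top');s=img('side')
# side view near pointer
h=cv2.cvtColor(s['pixels'],cv2.COLOR_BGR2HSV);u,v=proj(s,[.5395,-.1813,.075])[0].astype(int);print(u,v)
G=((h[:,:,0]>45)&(h[:,:,0]<85)&(h[:,:,1]>80));O=((h[:,:,0]>=5)&(h[:,:,0]<25)&(h[:,:,1]>120))
for y in range(v-14,v+8): print(''.join('G' if G[y,x] else 'O' if O[y,x] else 'W' if h[y,x,2]>150 else '#' if h[y,x,2]<70 else '.' for x in range(u-20,u+14)))
im=cv2.imread('pics/lv.png');h=cv2.cvtColor(im,cv2.COLOR_BGR2HSV)
G=((h[:,:,0]>45)&(h[:,:,0]<85)&(h[:,:,1]>100));O=((h[:,:,0]>=5)&(h[:,:,0]<25)&(h[:,:,1]>120))
for y in range(225,275): print(y,''.join('G' if G[y,x] else 'O' if O[y,x] else 'W' if h[y,x,2]>95 else 'w' if h[y,x,2]>55 else '#' for x in range(250,310)))
E
```

```text
0.074 [(np.float64(64.4), np.float64(0.065)), (np.float64(65.0), np.float64(0.0666)), (np.float64(65.7), np.float64(0.0695))]
0.078 [(np.float64(65.3), np.float64(0.0643)), (np.float64(66.0), np.float64(0.0658)), (np.float64(66.6), np.float64(0.0687))]
0.08 [(np.float64(65.8), np.float64(0.064)), (np.float64(66.4), np.float64(0.0655)), (np.float64(67.1), np.float64(0.0683))]
0.082 [(np.float64(66.3), np.float64(0.0636)), (np.float64(66.9), np.float64(0.0651)), (np.float64(67.5), np.float64(0.068))]
0.084 [(np.float64(66.8), np.float64(0.0633)), (np.float64(67.4), np.float64(0.0648)), (np.float64(68.0), np.float64(0.0676))]
279 167
...............W.##############.#.
..............WW.#################
..............W.#######OOOOOO#####
.............W.########OOOOOOOOOOO
............W.##OOOOO#OOOOOOOOOOOO
.............###OOOOOOOOOOOOOOOOOO
..........WW.###OOOOOOOOOOOOOOOOOO
.........WW.####OOOOOOOOOOOOOOOOOO
.WWWW....W.#####OOOOOOOOOOOOOOOOOO
.....WWWW.######OOOOOOOOOOOOOOOOOO
.........#######OOOOOOOOOOOOOOOOOO
............####OOOOOOOOOOOOOOOOOO
.................OOOOOOOOOOOOOOOOO
......
[... 2858 characters left out ...]
OOOOOOOOOOOOOOOOO#####wwwwwwwwwwwww##############w
265 OOOOOOOOOOOOOOOOOOOOOOOOOOO######wwwwwwwwwwww##############w
266 OOOOOOOOOOOOOOOOOOOOOOOOOOO######wwwwwwwwwwww##############w
267 OOOOOOOOOOOOOOOOOOOOOOOOOOO######wwwwwwwwwwww###############
268 OOOOOOOOOOOOOOOOOOOOOOOOOOO######wwwwwwwwwwww###############
269 OOOOOOOOOOOOOOOOOOOOOOOOOOO######wwwwwwwwwwwww##############
270 OOOOOOOOOOOOOOOOOOOOOOOOOOO######wwwwwwwwwwwww##############
271 OOOOOOOOOOOOOOOOOOOOOOOOOOO######wwwwwwwwwwwww##############
272 OOOOOOOOOOOOOOOOOOOOOOOOOOOO#####wwwwwwwwwwwww##############
273 OOOOOOOOOOOOOOOOOOOOOOOOOOOO######wwwwwwwwwwww##############
274 OOOOOOOOOOOOOOOOOOOOOOOOOOOO######wwwwwwwwwwwww#############
```

From this view the pointer looks a few degrees short of the mark, but its height makes that uncertain. I'll put the camera straight above the pointer.

move_arm --series "-4 0.7 0 0 1;-8.4 1.4 0 0 1;-8.4 1.4 0 0 1;-8.4 1.4 0 0 1;-8.4 1.4 0 0 1"

```text
time_s: 52.08
position: [0.4596, -0.1809, 0.2102]
tool_rot: [[1.0, 0.001, 0.0], [0.001, -1.0, -0.0], [0.0, 0.0, -1.0]]
ft_force: [0.4, -0.6, -0.8]
grip_width: 0.0853
gripper_force: 0.0
```

```bash
cat > ov.py <<'E'
from h import *
np.set_printoptions(precision=4,suppress=True)
s=observe();print(s['position'],s['time_s'])
ax=np.array([.5612,-.1208]);ang=lambda p:np.degrees(np.arctan2(ax[1]-p[1],ax[0]-p[0])).round(2)
d=img('wrist');print('cam',ray(d,[[256,192]])[0])
h=cv2.cvtColor(d['pixels'],cv2.COLOR_BGR2HSV)
u,v=proj(d,[.5395,-.1813,.075])[0].astype(int)
G=((h[:,:,0]>45)&(h[:,:,0]<85)&(h[:,:,1]>100));O=((h[:,:,0]>=5)&(h[:,:,0]<25)&(h[:,:,1]>120))
for y in range(max(v-20,0),v+22): print(y,''.join('G' if G[y,x] else 'O' if O[y,x] else 'W' if h[y,x,1]<40 and h[y,x,2]>150 else '#' if h[y,x,2]<70 else '.' for x in range(u-45,u+25)))
print(u-45)
for c,r,a in seg(d,45,85,100,60,(0,0,512,384))[:2]:
    p=atz(d,[c],.07)[0];print('green',c,a,p,ang(p))
hub=proj(d,[ax[0],ax[1],.08])[0];print('axis px',hub, proj(d,[ax[0],ax[1],.07])[0])
E
python3 ov.py
```

```text
[ 0.4596 -0.1809  0.2102] 52.075
cam [ 0.5394 -0.1804  0.3527]
56 ...WWWWWWWWWWWWWWWWWWWWWWWWWWWWWWW...................................W
57 #....WWWWWWWWWWWWWWWWWWWWWWWWWWWWW...................................W
58 ###....WWWWWWWWWWWWWWWWWWWWWWWWWWW...................................W
59 #####....WWWWWWWWWWWWWWWWWWWWWWWWW...................................W
60 ########....WWWWWWWWWWWWWWWWWWWWWW...................................W
61 ##########....WWWWWWWWWWWWWWWWWWWW...................................W
62 ############....WWW..OOO...WWWWWWW...................................W
63 ##############....OOOOOOOOOO.WWWW....................................W
64 ##############.OOOOOOOOOOOOOO.WWW....................................W
65 ##############OOOOOOOOOOOOOOOOO......................................W
66 #############.OOOOOOOOOOOOOOOOOO.....................................W
67 ############.OOOOOOOOOOOOOOOOOOOOO...................................W
68 ############OOOOOOOOOOOOOOOOOOOOOO...................................W
69 ..#########.OOOOOOOOOOOOOOOOOOOOOOO..................................W
7
[... 1484 characters left out ...]
WWWWWWWWWWWWWWWWWWW................................................W
91 WWWWWWWWWWWWWWWWWWWWW................................................W
92 WWWWWWWWWWWWWWWWWWWW.................................................W
93 WWWWWWWWWWWWWWWWWWW..................................................W
94 WWWWWWWWWWWWWWWWWW...................................................W
95 WWWWWWWWWWWWWWWWW....................................................W
96 WWWWWWWWWWWWWWWWW....................................................W
97 WWWWWWWWWWWWWWWW.....................................................W
213
green [260.092   76.8221] 163 [ 0.5396 -0.1825  0.07  ] 70.67
axis px [177.2393  47.0842] [180.1149  48.1419]
```

Seen from above, the white pointer (centreline through about (256,81)) lies about 3.7 mm (3.3°) short of the green bar's centreline at (256,76). I'll re-pinch and nudge it.

move_arm --series "4 -0.7 0 0 1;8.2 -1.4 0 0 1;8.2 -1.4 0 0 1;8.2 -1.4 5 0 1;8.2 -1.4 10 0 1;8.2 -1.4 12 0 1;8.2 -1.4 12 0 1;8.2 -1.4 12 0 1"

```text
time_s: 53.12
position: [0.5412, -0.1673, 0.0915]
tool_rot: [[1.0, -0.0, 0.002], [-0.0, -1.0, -0.001], [0.002, 0.001, -1.0]]
ft_force: [-0.4, -0.7, 0.3]
grip_width: 0.0853
gripper_force: 0.0
```

move_arm --series "0 0 0 0 -1;0 0 0 0 -1;0 0 0 0 -1;0 0 0 0 -1" --force 25

```text
time_s: 53.62
position: [0.541, -0.1665, 0.0905]
tool_rot: [[1.0, -0.0, 0.001], [-0.0, -1.0, 0.001], [0.001, -0.001, -1.0]]
ft_force: [0.8, 2.0, 4.7]
grip_width: 0.0148
gripper_force: 25.9
```

move_arm --series "0.07 0.03 0 0 -1;0.14 0.06 0 0 -1;0.21 0.08 0 0 -1;0.28 0.11 0 0 -1;0.28 0.11 0 0 -1;0.28 0.11 0 0 -1"

```text
time_s: 54.38
position: [0.5428, -0.1673, 0.0905]
tool_rot: [[1.0, 0.001, -0.002], [0.001, -1.0, 0.001], [-0.002, -0.001, -1.0]]
ft_force: [-4.7, 5.3, 6.4]
grip_width: 0.0155
gripper_force: 26.1
```

move_arm --series "0.06 0.02 0 0 -1;0.12 0.03 0 0 -1;0.12 0.03 0 0 -1;0.12 0.03 0 0 1;0.12 0.03 0 0 1;0.12 0.03 0 0 1;0.12 0.03 -5 0 1;0.12 0.03 -10 0 1"

```text
time_s: 55.38
position: [0.5447, -0.1684, 0.1913]
tool_rot: [[1.0, -0.0, -0.001], [-0.0, -1.0, 0.0], [-0.001, -0.0, -1.0]]
ft_force: [0.5, -0.9, -0.7]
grip_width: 0.0854
gripper_force: 0.0
```

move_arm --series "-4 0.7 -2 0 1;-8.4 1.4 -2 0 1;-8.4 1.4 -2 0 1;-8.4 1.4 -2 0 1;-8.4 1.4 -2 0 1"

```text
time_s: 56.0
position: [0.4616, -0.1824, 0.2101]
tool_rot: [[1.0, 0.001, -0.0], [0.001, -1.0, 0.0], [-0.0, -0.0, -1.0]]
ft_force: [0.4, 0.7, 0.4]
grip_width: 0.0854
gripper_force: 0.0
```

```bash
python3 ov.py
```

```text
[ 0.4616 -0.1824  0.2101] 56.0
cam [ 0.5414 -0.1818  0.3525]
59 ########.....WWWWWWWW..O.....WWWWW...................................W
60 ###########.....WWW..OOOOOOOOO.WWW...................................W
61 ##############....OOOOOOOOOOOOO.WW...................................W
62 ################OOOOOOOOOOOOOOOOO....................................W
63 ###############.OOOOOOOOOOOOOOOOOOO..................................W
64 ##############.OOOOOOOOOOOOOOOOOOOO..................................W
65 ##############OOOOOOOOOOOOOOOOOOOOOO.................................W
66 #############.OOOOOOOOOOOOOOOOOOOOOOO................................W
67 #############OOOOOOOOOOOOOOOOOOOOOOOO................................W
68 ...##########OOOOOOOOOOOOOOOOOOOOOOOOO...............................W
69 .....########OOOOOOOOOOOOOOOOOOOOOOOOO...............................W
70 W.......#####OOOOOOOOOOOOOOOOOOOOOOOOO...............................W
71 WWWW......##.OOOOOOOOOOOOOOOOOOOOOOOOO...............................W
72 WWWWWWW......OOOOOOOOOOOOOOOOOOOOOOOOO...............................W
73 
[... 1482 characters left out ...]
WWWWWWWWWWWWWWWWWWW................................................W
94 WWWWWWWWWWWWWWWWWWWW.................................................W
95 WWWWWWWWWWWWWWWWWWWW.................................................W
96 WWWWWWWWWWWWWWWWWWW..................................................W
97 WWWWWWWWWWWWWWWWWW...................................................W
98 WWWWWWWWWWWWWWWWW....................................................W
99 WWWWWWWWWWWWWWWWW....................................................W
100 WWWWWWWWWWWWWWWW.....................................................W
211
green [261.6548  81.8571] 84 [ 0.5377 -0.1851  0.07  ] 69.92
axis px [175.4643  49.8462] [178.4007  50.7996]
```

The pointer now lies over the green mark, within about 1 mm of its centreline. One final check of everything else.

```bash
python3 - <<'E'
from h import *
for n in('top','side'):
    img(n)
    for t in'cover pin_red pin_black pin_blue tipbox screwdriver'.split():
        r=spotter.mark_of(t,n);print(n,t,[(np.round(x['point'],4).tolist(),round(x['score'],2)) for x in r[:2]])
E
```

```text
top cover [([0.7974, 0.0621, -0.0062], 0.96), ([0.5066, -0.3338, 0.0031], 0.66)]
top pin_red [([0.5393, -0.0146, 0.0399], 0.62), ([0.5402, 0.1215, 0.0409], 0.4)]
top pin_black [([0.7334, 0.2837, 0.0012], 0.62), ([0.5415, 0.075, 0.0379], 0.59)]
top pin_blue [([0.5389, -0.0129, 0.0388], 0.39), ([0.5398, 0.1237, 0.04], 0.25)]
top tipbox [([0.3878, -0.1428, -0.0002], 0.42)]
top screwdriver [([0.3617, 0.0631, -0.0019], 0.45)]
side cover [([0.793, 0.0692, -0.0006], 0.89), ([0.5029, -0.3377, 0.0065], 0.69)]
side pin_red [([0.536, 0.1197, 0.0447], 0.44), ([0.5123, 0.3308, 0.0006], 0.42)]
side pin_black [([0.5373, 0.0768, 0.0402], 0.66), ([0.5471, -0.0132, 0.0431], 0.33)]
side pin_blue [([0.5442, -0.0167, 0.0415], 0.52)]
side tipbox [([0.3888, -0.1447, 0.0019], 0.82)]
side screwdriver [([0.3608, 0.0593, -0.0022], 0.85)]
```

The cover is on the mat, all three pins have their feet at z ≈ 0.040 as they should, and the bench is undisturbed. Handing in.

```bash
python3 -c "
from rig import order
print(order.close_job())"
```

```text
the job is handed in; nothing more can be done
None
```

The job is handed in: lever turned home, cover laid in the middle of the mat (put back after it was knocked aside), red, black and blue pins fully seated with no yellow pin present, and the lever pointer on the green mark to within about 1 mm.

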